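Lock the sample tubes into the transport tray

ROBOT

A 7-joint arm with a two-finger parallel gripper is mounted at the origin on a cart in front of the work surface, level with it; the furniture and walls round the work are solid. World frame = base frame: x ahead of the robot, y to its left, z up, the work surface at z = 0. Lengths are in m, angles in degrees, forces in N, time in s.
With the tool pointing down it reaches from about 0.4 to 0.9 m from the base axis. Payload 5.5 kg.
Tool frame: the origin (TCP) lies at the very end of the fingers, on their centre line; the grasp point (between the pads) lies behind it (bot.tcp_to_grasp is the z of the grasp point in the tool frame, in m); z points along the fingers, y is the line along which they close (so a half turn about z gives the same grasp; the last joint's range is limited). The gripper opens to 85 mm and grips with 20 to 120 N. Pads are 22 mm wide; open, the fingers measure 114 mm over their backs; the gripper's body (76 mm by 85 mm) begins 54 mm behind the grasp point. The pads swing forward as they close: fully open they stand 13 mm farther back than shut.
Start: joints at [86.413, 28.699, -24.465, 88.831, 12.651, 65.22, -12.049], TCP at [0.208, -0.616, 0.231] pointing down, gripper open.
Joint ranges: [-164.97, 164.97], [-17.58, 116.51], [-87.97, 89.64], [11.32, 138.91], [-80.73, 260.73], [10.89, 115.49], [-147.41, 147.41]. Speed limits (degrees/s): [147.25, 147.25, 180, 180, 180, 180, 180].

INTERFACE

Orientations are given as [roll, pitch, yaw] about the fixed x, y, z axes, in that order (R = Rz(yaw) Ry(pitch) Rx(roll)).
In Python, from plant import bot gives the robot as it stands.
- The arm moves only by the tool step_arm, never from a script. Its argument "rows" is a list of rows, each a list of 6 numbers: the shift along the world's x, y, z each as a share of 0.03 m, from -1 to 1, then the turn, a rotation vector about the world's x, y, z each as a share of 5 degrees, from -1 to 1. A call has 1 to 12 rows; each row shifts and turns the commanded pose from where the row before left it; what a row does not reach is not made up. A row lasts 1/10 s, in which the tool goes at most 50 mm and 8.59 degrees, less where a joint would pass 70% of its speed; a pose out of reach is approached as far as the arm can. A call with a number of a shift or a turn outside -1 to 1 is refused whole. A call with a gripper value outside its range is refused whole. "fingers" is the gripper command: -1 is fully open, 1 is shut, values between are in proportion, set as the call begins (left out, the last holds). The fingers move at their own pace and stop on an object; "squeeze" is the grip in N (left out, the last holds). Time passes only in rows, so rows that do not move let the fingers close. It gives the time, the measured TCP pose, the force, the opening and the grip force at its end, in the units of the state.
- bot.get_state(): the state, without advancing time (a new reading comes with each control period).
- bot.camera(name): name is "scene" or "top" or "wrist"; returns (picture, depth): 384x512x3 uint8, red, green, blue; 384x512 float32, m along the optical axis (not along the pixel's ray), 0 where there is no reading.
- bot.get_calibration(name): a dict with "vertical_fov" (degrees; the focal length in pixels is half the picture's height over the tangent of half this angle, whatever the lens; pixels are square), "cx", "cy" (the principal point, pixels), "dist_coeffs" ([k1, k2, p1, p2, k3] as OpenCV has them; the pictures are not rectified), "R" (3x3) and "t" (3): a world point X has camera coordinates R X + t; the wrist camera has in their place "mount" (4x4, takes a point from camera to tool coordinates, whose origin is the TCP and whose axes are the flange's). Camera axes: x right, y down, z forward; pixel columns grow to the right and rows downward; lengths in m; the calibration is good to about 2 mm. A picture is of the moment at which its call begins: read the wrist's pose just before it. get_calibration takes no time and is no camera call.
- bot.sign_off(): hands the job in; it is judged then, once.
Trained networks look in the newest picture that a camera, given by its name, has taken for a name from the list of things; names that differ only in an ending like _2 or _b are one class to them, and where a whole thing is asked for, a point or a joint stands for the part that bears it (a point fixed in the world has none). Each returns a list of dicts, best first, with "conf" (0 to 1); they miss things now and then, are a little off and sometimes report something else, mostly with a low value. They report only what shows in the picture. A call takes as long as a camera call.
- bot.spot_in(query, camera): "location" ([x, y, z] in m, in world coordinates, good to about 4 mm: the middle of the surface that is visible of it).
- bot.tip_of(query, camera): "location" ([x, y, z] in m, in world coordinates, good to about 4 mm: a listed point, or the origin of a listed thing).
The state is a dict: "time": time; "joints": joint angles; "qd": joint speeds; "joint_efforts": joint torques, N m; "eef_pos": TCP position; "eef_rot": TCP orientation; "ft_force": force on the tool from outside, world axes, zero at the start; "moment": the same for the moment, N m; "opening": opening from 0.0 (shut) to 1.0 (fully open); "grip_force": force on a finger pad.
Only numpy, scipy, OpenCV 4.12 (cv2) and the standard library are available. Lean on these libraries where they do the work, as an engineer would, in place of code of your own. Each camera call takes 0.05 s, during which the arm holds its last target. There are 200 camera calls.

TASK

Make the sample tubes ready for transport: swing the tray's keeper bar clear, take out the marker left in the tray and lay it down in the pen dish, lay every sample tube lying just to the left of the tray down in a cradle of its own in the tray, and only then swing the bar shut over them until it snaps into its detent. Handle tubes, marker and bar gently, with a light grip and no ramming, and leave everything else on the worktop where it is.

Things in the scene. Friction and masses are not known exactly. Their poses are not given: they have to be found in the camera images.
- tray: Fixed transport tray: aluminium plate 150 x 310 x 8 mm (x, y, z), yaw up to 0.25 rad. Origin: centre of its underside, on the worktop. Two white toothed rails at x = -42 and +42 mm (12 mm thick) form four cradles along y, 52 mm apart; slots 32 mm wide, slot floors at z = 22 mm, tooth tops at z = 36 mm. Between the rails (|x| < 36 mm) the plate is bare, so fingers can straddle a tube there.
- keeper (a joint): Angle (rad) of the level-swinging steel keeper bar. 0 = shut: bar along the tray's +y over the middle of all cradles, against the stop. Grows clockwise from above; 1.57 = along the tray's +x, clear of the cradles; end stop 1.9. Starts ajar over some cradles. Moves lightly, stays where left; in the last 0.07 rad a sprung ball resists (4 to 5 N at the knob), then it snaps to 0.
- keeper_hinge (a point): Point on the bar's vertical hinge axis, at y = -135 mm on the tray, on a post 24 mm across; axes as the tray's. The bar is 14 mm wide and 270 mm long, underside 51 mm and top 59 mm above the worktop, 5 mm clear over seated tubes. It bears up to about 70 N from the fingers, squeeze included.
- latch (a point): Centre of the top of the latch post, at the cradle row's other end, 46 mm above the worktop; the post is 36 x 24 mm and its stop on the tray's -x side reaches 64 mm. Axes as the tray's. The shut bar's free end rests here.
- knob (a point): Centre of the top of the bar's upright black knob (16 mm diameter, 30 mm tall above the bar's top face), 150 mm from the hinge axis on the bar's centre line. Its own y axis points along the bar from hinge to free end.
- cradle0 (a point): Cradle 0 of the tray (0 nearest the hinge, 3 nearest the latch): the point where the middle of a seated tube lies, 34 mm above the worktop and 12 mm above the saddle floor. x runs along the cradle, z up.
- cradle1 (a point): Cradle 1 of the tray (0 nearest the hinge, 3 nearest the latch): the point where the middle of a seated tube lies, 34 mm above the worktop and 12 mm above the saddle floor. x runs along the cradle, z up.
- cradle2 (a point): Cradle 2 of the tray (0 nearest the hinge, 3 nearest the latch): the point where the middle of a seated tube lies, 34 mm above the worktop and 12 mm above the saddle floor. x runs along the cradle, z up.
- cradle3 (a point): Cradle 3 of the tray (0 nearest the hinge, 3 nearest the latch): the point where the middle of a seated tube lies, 34 mm above the worktop and 12 mm above the saddle floor. x runs along the cradle, z up.
- tube0: Capped conical sample tube, 124 mm long (its x axis) and 24 x 24 mm across, 20 to 40 g, lying loose on the worktop at the left at first; not present in every start. It does not roll. Origin: middle of its length on the side it lies on at the start, axis centre 12 mm along its z. It bears a squeeze of up to about 90 N (both fingers together).
- tube0_mid (a point): Middle of tube0, on its long axis; axes as the tube's.
- tube1: Capped conical sample tube, 124 mm long (its x axis) and 24 x 24 mm across, 20 to 40 g, lying loose on the worktop at the left at first; not present in every start. It does not roll. Origin: middle of its length on the side it lies on at the start, axis centre 12 mm along its z. It bears a squeeze of up to about 90 N (both fingers together).
- tube1_mid (a point): Middle of tube1, on its long axis; axes as the tube's.
- tube2: Capped conical sample tube, 124 mm long (its x axis) and 24 x 24 mm across, 20 to 40 g, lying loose on the worktop at the left at first; not present in every start. It does not roll. Origin: middle of its length on the side it lies on at the start, axis centre 12 mm along its z. It bears a squeeze of up to about 90 N (both fingers together).
- tube2_mid (a point): Middle of tube2, on its long axis; axes as the tube's.
- tube3: Capped conical sample tube, 124 mm long (its x axis) and 24 x 24 mm across, 20 to 40 g, lying loose on the worktop at the left at first; not present in every start. It does not roll. Origin: middle of its length on the side it lies on at the start, axis centre 12 mm along its z. It bears a squeeze of up to about 90 N (both fingers together).
- tube3_mid (a point): Middle of tube3, on its long axis; axes as the tube's.
- pen: Felt marker, 137 mm long (its x axis), body 12 mm wide and 13 mm high, 14 g, left behind in one of the tray's cradles, on the slot floor. Origin: middle of its length, on its underside. It bears a squeeze of up to about 90 N.
- pen_mid (a point): Middle of the marker, on its long axis; axes as the marker's.
- pen_dish: Fixed shallow grey pen dish, open on top, to the right of the tray: 180 x 90 x 16 mm outside (x, y, z), walls and floor 4 mm. Origin: centre of its underside, on the worktop. The marker fits in it lengthwise along x.
- roll: Bystander: roll of white tape lying flat, 62 x 65 x 19 mm; origin under its centre.
- carton: Bystander: small flat carton, 55 x 88 x 20 mm; origin under its centre.
- dish: Bystander: clear petri dish, 58 mm across, 15 mm high; origin under its centre.

How it is judged (in metres and radians):
On the way, in this order (a step that is already met when the one before it is completed fails the run):
1. every tube lies in a cradle of the tray and the marker lies in the pen dish while the keeper bar is still open (((horizontal distance between tube0_mid and cradle0 below 0.025 m and z of tube0_mid in the frame of cradle0 between -0.006 and 0.006 m and angle between the x axis of tube0 and the x axis of tray, either way round below 0.15 rad) or (horizontal distance between tube0_mid and cradle1 below 0.025 m and z of tube0_mid in the frame of cradle1 between -0.006 and 0.006 m and angle between the x axis of tube0 and the x axis of tray, either way round below 0.15 rad) or (horizontal distance between tube0_mid and cradle2 below 0.025 m and z of tube0_mid in the frame of cradle2 between -0.006 and 0.006 m and angle between the x axis of tube0 and the x axis of tray, either way round below 0.15 rad) or (horizontal distance between tube0_mid and cradle3 below 0.025 m and z of tube0_mid in the frame of cradle3 between -0.006 and 0.006 m and angle between the x axis of tube0 and the x axis of tray, either way round below 0.15 rad)) and ((horizontal distance between tube1_mid and cradle0 below 0.025 m and z of tube1_mid in the frame of cradle0 between -0.006 and 0.006 m and angle between the x axis of tube1 and the x axis of tray, either way round below 0.15 rad) or (horizontal distance between tube1_mid and cradle1 below 0.025 m and z of tube1_mid in the frame of cradle1 between -0.006 and 0.006 m and angle between the x axis of tube1 and the x axis of tray, either way round below 0.15 rad) or (horizontal distance between tube1_mid and cradle2 below 0.025 m and z of tube1_mid in the frame of cradle2 between -0.006 and 0.006 m and angle between the x axis of tube1 and the x axis of tray, either way round below 0.15 rad) or (horizontal distance between tube1_mid and cradle3 below 0.025 m and z of tube1_mid in the frame of cradle3 between -0.006 and 0.006 m and angle between the x axis of tube1 and the x axis of tray, either way round below 0.15 rad)) and ((horizontal distance between tube2_mid and cradle0 below 0.025 m and z of tube2_mid in the frame of cradle0 between -0.006 and 0.006 m and angle between the x axis of tube2 and the x axis of tray, either way round below 0.15 rad) or (horizontal distance between tube2_mid and cradle1 below 0.025 m and z of tube2_mid in the frame of cradle1 between -0.006 and 0.006 m and angle between the x axis of tube2 and the x axis of tray, either way round below 0.15 rad) or (horizontal distance between tube2_mid and cradle2 below 0.025 m and z of tube2_mid in the frame of cradle2 between -0.006 and 0.006 m and angle between the x axis of tube2 and the x axis of tray, either way round below 0.15 rad) or (horizontal distance between tube2_mid and cradle3 below 0.025 m and z of tube2_mid in the frame of cradle3 between -0.006 and 0.006 m and angle between the x axis of tube2 and the x axis of tray, either way round below 0.15 rad)) and ((horizontal distance between tube3_mid and cradle0 below 0.025 m and z of tube3_mid in the frame of cradle0 between -0.006 and 0.006 m and angle between the x axis of tube3 and the x axis of tray, either way round below 0.15 rad) or (horizontal distance between tube3_mid and cradle1 below 0.025 m and z of tube3_mid in the frame of cradle1 between -0.006 and 0.006 m and angle between the x axis of tube3 and the x axis of tray, either way round below 0.15 rad) or (horizontal distance between tube3_mid and cradle2 below 0.025 m and z of tube3_mid in the frame of cradle2 between -0.006 and 0.006 m and angle between the x axis of tube3 and the x axis of tray, either way round below 0.15 rad) or (horizontal distance between tube3_mid and cradle3 below 0.025 m and z of tube3_mid in the frame of cradle3 between -0.006 and 0.006 m and angle between the x axis of tube3 and the x axis of tray, either way round below 0.15 rad)) and x of pen_mid in the frame of pen_dish between -0.025 and 0.025 m and y of pen_mid in the frame of pen_dish between -0.036 and 0.036 m and z of pen_mid in the frame of pen_dish between 0 and 0.016 m and value of joint keeper above 0.3 rad), for 0.2 s.
2. the keeper bar is shut in its detent (value of joint keeper below 0.025 rad), for 0.2 s.
At the end, for the whole second after the job is handed in: Every tube lies at rest in its own cradle (middle within 25 mm of its point from above, 6 mm in height, 0.15 rad along it), the marker lies in the pen dish (middle within 25 mm lengthwise, 36 mm across of its centre, under 16 mm high), the bar is shut in its detent (under 0.025 rad) (((horizontal distance between tube0_mid and cradle0 below 0.025 m and z of tube0_mid in the frame of cradle0 between -0.006 and 0.006 m and angle between the x axis of tube0 and the x axis of tray, either way round below 0.15 rad) or (horizontal distance between tube0_mid and cradle1 below 0.025 m and z of tube0_mid in the frame of cradle1 between -0.006 and 0.006 m and angle between the x axis of tube0 and the x axis of tray, either way round below 0.15 rad) or (horizontal distance between tube0_mid and cradle2 below 0.025 m and z of tube0_mid in the frame of cradle2 between -0.006 and 0.006 m and angle between the x axis of tube0 and the x axis of tray, either way round below 0.15 rad) or (horizontal distance between tube0_mid and cradle3 below 0.025 m and z of tube0_mid in the frame of cradle3 between -0.006 and 0.006 m and angle between the x axis of tube0 and the x axis of tray, either way round below 0.15 rad)) and ((horizontal distance between tube1_mid and cradle0 below 0.025 m and z of tube1_mid in the frame of cradle0 between -0.006 and 0.006 m and angle between the x axis of tube1 and the x axis of tray, either way round below 0.15 rad) or (horizontal distance between tube1_mid and cradle1 below 0.025 m and z of tube1_mid in the frame of cradle1 between -0.006 and 0.006 m and angle between the x axis of tube1 and the x axis of tray, either way round below 0.15 rad) or (horizontal distance between tube1_mid and cradle2 below 0.025 m and z of tube1_mid in the frame of cradle2 between -0.006 and 0.006 m and angle between the x axis of tube1 and the x axis of tray, either way round below 0.15 rad) or (horizontal distance between tube1_mid and cradle3 below 0.025 m and z of tube1_mid in the frame of cradle3 between -0.006 and 0.006 m and angle between the x axis of tube1 and the x axis of tray, either way round below 0.15 rad)) and ((horizontal distance between tube2_mid and cradle0 below 0.025 m and z of tube2_mid in the frame of cradle0 between -0.006 and 0.006 m and angle between the x axis of tube2 and the x axis of tray, either way round below 0.15 rad) or (horizontal distance between tube2_mid and cradle1 below 0.025 m and z of tube2_mid in the frame of cradle1 between -0.006 and 0.006 m and angle between the x axis of tube2 and the x axis of tray, either way round below 0.15 rad) or (horizontal distance between tube2_mid and cradle2 below 0.025 m and z of tube2_mid in the frame of cradle2 between -0.006 and 0.006 m and angle between the x axis of tube2 and the x axis of tray, either way round below 0.15 rad) or (horizontal distance between tube2_mid and cradle3 below 0.025 m and z of tube2_mid in the frame of cradle3 between -0.006 and 0.006 m and angle between the x axis of tube2 and the x axis of tray, either way round below 0.15 rad)) and ((horizontal distance between tube3_mid and cradle0 below 0.025 m and z of tube3_mid in the frame of cradle0 between -0.006 and 0.006 m and angle between the x axis of tube3 and the x axis of tray, either way round below 0.15 rad) or (horizontal distance between tube3_mid and cradle1 below 0.025 m and z of tube3_mid in the frame of cradle1 between -0.006 and 0.006 m and angle between the x axis of tube3 and the x axis of tray, either way round below 0.15 rad) or (horizontal distance between tube3_mid and cradle2 below 0.025 m and z of tube3_mid in the frame of cradle2 between -0.006 and 0.006 m and angle between the x axis of tube3 and the x axis of tray, either way round below 0.15 rad) or (horizontal distance between tube3_mid and cradle3 below 0.025 m and z of tube3_mid in the frame of cradle3 between -0.006 and 0.006 m and angle between the x axis of tube3 and the x axis of tray, either way round below 0.15 rad)) and x of pen_mid in the frame of pen_dish between -0.025 and 0.025 m and y of pen_mid in the frame of pen_dish between -0.036 and 0.036 m and z of pen_mid in the frame of pen_dish between 0 and 0.016 m and value of joint keeper below 0.025 rad and linear speed of each of tube0, tube1, tube2, tube3 below 0.02 m/s); the robot touches nothing.
It fails at once if a tube or the marker is squeezed or pressed by the fingers with more than 90 N in all (contact force between the fingers and tube0 above 90 N or contact force between the fingers and tube1 above 90 N or contact force between the fingers and tube2 above 90 N or contact force between the fingers and tube3 above 90 N or contact force between the fingers and pen above 90 N).
It fails at once if the keeper bar is squeezed or pushed with more than 70 N in all (contact force between any of the fingers, the arm and keeper above 70 N).
It fails at once if a bystander (tape roll, carton, petri dish) is moved more than 40 mm (distance of any of roll, carton, dish from where it was at the start of the episode above 0.04 m).
Of tube0, tube1, tube2, tube3 only 3 to 4 are there at a start; the rules pass over those that are not, and their reading is None.
At some moment in a run one of tube0, tube1, tube2, tube3 may be knocked a few centimetres aside while the robot is not near it.
Once in a run the grip may slacken for a moment while it holds something.
It also fails if it takes over 210 s, if anything falls off the work surface, if the arm or the gripper's body presses on something with over 40 N, if the wrist force passes 120 N, or if a joint passes its speed limit or range.

## Working session

There is one attempt and no reset: what is moved stays moved. The work goes in short steps, Python scripts to look and compute and a tool call to move; the robot and the scene stay as the last step left them, time stands still between calls to the robot, and variables do not carry over. Pictures are saved under pics/ and viewed, at most 14 in all, crops included, and the job is handed in when it is done.

Besides the shell and the picture viewer there is one more tool, called after "Request:" as name(argument=value, ...) on one line, values as JSON. step_arm: Moves the arm, as the interface text tells. Shift numbers are shares of 0.03 m and turn numbers shares of 5 degrees, none past 1 either way. Its arguments: {"type":"object","properties":{"rows":{"type":"array","items":{"type":"array","items":{"type":"number","minimum":-1,"maximum":1}}},"fingers":{"type":"number"},"squeeze":{"type":"number"}},"required":["rows"]}

```bash
mkdir -p pics; ls; cat > h.py <<'E'
import numpy as np, cv2
from plant import bot
def snap(name,fn=None):
    p,d=bot.camera(name)
    if fn: cv2.imwrite('pics/'+fn,p[:,:,::-1])
    return p,d
def K(name):
    c=bot.get_calibration(name); f=192/np.tan(np.radians(c['vertical_fov']/2))
    return c,np.array([[f,0,c['cx']],[0,f,c['cy']],[0,0,1.]])
def cloud(name,d):
    """world xyz per pixel (fixed camera)"""
    c,k=K(name); v,u=np.mgrid[0:384,0:512].astype(np.float32)
    n=cv2.undistortPoints(np.stack([u,v],-1).reshape(-1,1,2),k,np.array(c['dist_coeffs'])).reshape(384,512,2)
    X=np.dstack([n[...,0]*d,n[...,1]*d,d])
    return (X-np.array(c['t']))@np.array(c['R'])
def nets(qs,cam,fs=('tip_of',)):
    for q in qs:
        for f in fs:
            r=getattr(bot,f)(q,cam); print(f,q,[(np.round(a['location'],3).tolist(),round(a['conf'],2)) for a in r[:5]])
E
python3 - <<'E'
from h import *
print(bot.get_state(), bot.tcp_to_grasp)
for n in ('top','scene'):
    snap(n,n+'1.png')
c=bot.get_calibration('top');print(c)
nets(['tray','keeper_hinge','latch','knob','cradle0','cradle3','tube0','pen_mid','pen_dish','roll','carton','dish'],'top')
E
```

```text
pics
{'time': 0.0, 'joints': array([ 86.4149559 ,  28.75276922, -24.45243331,  88.89290763,
        12.65093528,  65.22075399, -12.0505154 ]), 'qd': array([-0.06141473,  0.063807  , -0.01340233, -0.0302915 ,  0.004592  ,
       -0.06196347,  0.02660612]), 'joint_efforts': array([ 4.07444968e-04, -5.69518948e+01, -5.81589907e+00, -2.80944210e+01,
        1.06823750e-02,  1.18616101e-02, -3.61342495e-05]), 'eef_pos': array([ 0.20774505, -0.61515659,  0.2302589 ]), 'eef_rot': array([-1.79887008e+02, -2.72675759e-03,  1.86667142e+01]), 'ft_force': array([ 0.39223663, -0.26198078,  0.12362959]), 'moment': array([ 0.05178807, -0.01782153,  0.02082258]), 'grip_force': 0.0, 'opening': 1.0019416951208235} -0.0187
{'vertical_fov': 46.14843074853312, 'cx': 260.242818322654, 'cy': 188.3090863562141, 'dist_coeffs': array([-0.11970432,  0.        ,  0.        ,  0.        ,  0.        ]), 'R': array([[-0.00943873, -0.99993692, -0.00608896],
       [-0.99490962,  0.01000187, -0.10027366],
       [ 0.10032824,  0.00511151, -0.99494126]]), 't': array([0.06497964, 0.56757454, 1.38395501])}
tip_of tray [([0.474, -0.069, 0.002], 0.83)]
tip_of keeper_hinge [([0.442, -0.202, 0.05], 0.69)]
tip_of latch [([0.513, 0.053, 0.048], 0.82)]
tip_of knob [([0.566, -0.121, 0.092], 0.98)]
tip_of cradle0 [([0.471, -0.089, 0.032], 0.83), ([0.485, -0.04, 0.037], 0.83), ([0.499, 0.013, 0.035], 0.71), ([0.457, -0.144, 0.034], 0.69)]
tip_of cradle3 [([0.471, -0.089, 0.032], 0.83), ([0.485, -0.04, 0.037], 0.83), ([0.499, 0.013, 0.035], 0.71), ([0.457, -0.144, 0.034], 0.69)]
tip_of tube0 [([0.424, 0.322, 0.002], 0.77), ([0.636, 0.189, -0.002], 0.58), ([0.606, 0.304, 0.001], 0.5), ([0.435, 0.197, 0.0], 0.45)]
tip_of pen_mid [([0.468, -0.091, 0.031], 0.62)]
tip_of pen_dish [([0.443, -0.364, -0.001], 0.71)]
tip_of roll [([0.501, 0.427, 0.0], 0.57)]
tip_of carton [([0.634, -0.371, -0.004], 0.83)]
tip_of dish [([0.708, 0.058, 0.002], 0.7)]
```

View pics/top1.png

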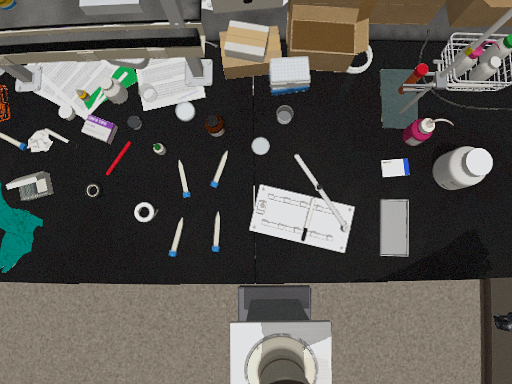

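View pics/scene1.png

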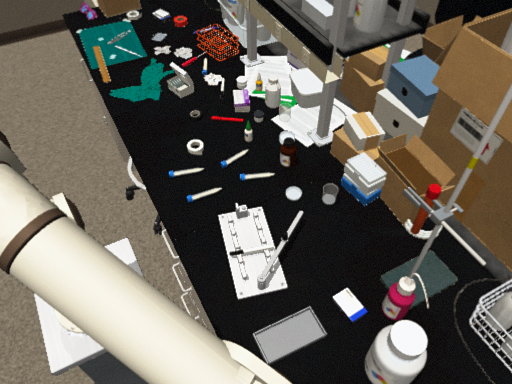

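The top view shows the tray (yawed) around (300,218) and the keeper bar ajar from (345,228) to (297,157). The pen is in a middle cradle, at (306,220). Four blue-capped tubes lie at (184,178), (220,168), (176,237) and (216,232). The pen dish is at (394,227), the petri dish at (261,146), and the scene view agrees.

```bash
cat >> h.py <<'E'
def rects(xyz,mask,amin=60,amax=3000):
    """clusters of pixels -> world min-area rect centre,size,long-axis yaw deg,z"""
    n,l,s,_=cv2.connectedComponentsWithStats(mask.astype(np.uint8))
    out=[]
    for i in range(1,n):
        if amin<=s[i,4]<=amax:
            P=xyz[l==i]; (c,wh,a)=cv2.minAreaRect(P[:,:2].astype(np.float32)*1000)
            m=P[:,:2].mean(0); w,v=np.linalg.eigh(np.cov(P[:,:2].T)); y=np.degrees(np.arctan2(v[1,1],v[0,1])); y=(y+90)%180-90
            out.append((np.round(np.array(c)/1000,4).tolist(),np.round(sorted(wh)).tolist(),round(float(y),1),np.round(np.percentile(P[:,2],[10,50,90]),3).tolist(),int(s[i,4])))
    return out
def tubes(p,d,cam='top'):
    x=cloud(cam,d); m=(p.max(2)>90)&(x[...,1]>0.1)&(x[...,1]<.4)&(x[...,0]>.33)&(x[...,0]<.75)&(x[...,2]<.06)
    return rects(x,m,40)
E
python3 - <<'E'
from h import *
p,d=snap('top'); x=cloud('top',d)
for r in tubes(p,d): print('T',r)
R=lambda a,b,c,e:(x[...,0]>a)&(x[...,0]<b)&(x[...,1]>c)&(x[...,1]<e)
for r in rects(x,R(.3,.75,-.26,.12)&(x[...,2]>.004)&(p.max(2)>70)): print('tray',r)
for r in rects(x,R(.3,.8,-.5,-.26)&(p.max(2)>60),100,4000): print('right',r)
for r in rects(x,R(.38,.6,-.13,-.04)&(p.max(2)<90)&(x[...,2]>.02)): print('pen',r)
for r in rects(x,R(.38,.72,-.25,.1)&(x[...,2]>.046)): print('bar',r)
nets(['tube0_mid','pen_mid','keeper_hinge','latch','knob','cradle0','pen_dish'],'top')
snap('scene'); nets(['pen_mid','keeper_hinge','latch','knob','cradle0','pen_dish','tube0_mid'],'scene')
E
```

```text
T ([0.7015, 0.3788], [28.0, 38.0], -16.5, [0.012, 0.043, 0.051], 71)
T ([0.6349, 0.1907], [26.0, 123.0], -20.6, [0.011, 0.018, 0.023], 208)
T ([0.6043, 0.3044], [24.0, 121.0], 12.7, [0.013, 0.018, 0.024], 190)
T ([0.4368, 0.201], [22.0, 127.0], -3.6, [0.012, 0.018, 0.023], 212)
T ([0.4179, 0.3227], [23.0, 129.0], -15.2, [0.01, 0.018, 0.023], 220)
tray ([0.5811, 0.0588], [55.0, 309.0], 1.0, [0.01, 0.015, 0.019], 252)
right ([0.7901, -0.3979], [21.0, 202.0], -86.1, [0.353, 0.36, 0.366], 426)
right ([0.7512, -0.4171], [96.0, 161.0], 43.2, [0.012, 0.076, 0.158], 1001)
right ([0.6335, -0.3761], [57.0, 97.0], -85.2, [0.016, 0.02, 0.024], 487)
right ([0.6201, -0.4976], [5.0, 38.0], -1.1, [0.027, 0.071, 0.136], 110)
right ([0.4422, -0.3667], [98.0, 183.0], -1.8, [0.0, 0.005, 0.014], 1663)
bar ([0.5043, -0.1093], [239.0, 268.0], 33.1, [0.055, 0.059, 0.064], 465)
bar ([0.5061, 0.0573], [23.0, 34.0], -9.9, [0.047, 0.051, 0.066], 60)
tip_of tube0_mid [([0.422, 0.325, 0.015], 0.6)]
tip_of pen_mid [([0.634, -0.371, -0.002], 0.67), ([0.467, -0.088, 0.03], 0.51)]
tip_of keeper_hinge [([0.442, -0.199
[... 157 characters left out ...]
-0.001], 0.26)]
tip_of cradle0 [([0.46, -0.144, 0.032], 0.96), ([0.499, 0.011, 0.035], 0.91), ([0.482, -0.039, 0.036], 0.74), ([0.473, -0.091, 0.035], 0.63)]
tip_of pen_dish [([0.44, -0.365, 0.001], 0.58), ([0.435, 0.194, 0.011], 0.48)]
tip_of pen_mid [([0.472, -0.092, 0.027], 0.46)]
tip_of keeper_hinge [([0.444, -0.21, 0.052], 0.78)]
tip_of latch [([0.505, 0.054, 0.05], 0.78)]
tip_of knob []
tip_of cradle0 [([0.483, -0.037, 0.034], 0.95), ([0.474, -0.088, 0.033], 0.83), ([0.498, 0.005, 0.033], 0.8), ([0.457, -0.136, 0.034], 0.62), ([0.472, -0.09, 0.021], 0.57)]
tip_of pen_dish [([0.442, -0.369, -0.001], 0.79), ([0.478, -0.072, -0.001], 0.19)]
tip_of tube0_mid [([0.422, 0.323, 0.014], 0.53)]
```

Request:
step_arm(rows=[[0.5,0.68,0,0,0,-0.08],[0.5,0.68,0,0,0,-0.08],[0.5,0.68,0,0,0,-0.08],[0.5,0.68,0,0,0,-0.08],[0.5,0.68,0,0,0,-0.08],[0.5,0.68,0,0,0,-0.08],[0.5,0.68,0,0,0,-0.08],[0.5,0.68,0,0,0,-0.08],[0.5,0.68,0,0,0,-0.08],[0.5,0.68,0,0,0,-0.08],[0.5,0.68,0,0,0,-0.08],[0.5,0.68,0,0,0,-0.08]], fingers=0, squeeze=25)

```text
time: 2.7
eef_pos: [0.3887, -0.3702, 0.2315]
eef_rot: [180.0, -0.0, 13.9]
ft_force: [0.5, -0.4, -0.5]
opening: 0.5
grip_force: 0.0
```

Request:
step_arm(rows=[[0.5,0.68,0,0,0,-0.08],[0.5,0.68,0,0,0,-0.08],[0.5,0.68,0,0,0,-0.08],[0.5,0.68,0,0,0,-0.08],[0.5,0.68,0,0,0,-0.08],[0.5,0.68,0,0,0,-0.08],[0.5,0.68,0,0,0,-0.08],[0.5,0.68,0,0,0,-0.08],[0.5,0.68,0,0,0,-0.08],[0.5,0.68,0,0,0,-0.08],[0.5,0.68,0,0,0,-0.08],[0,0,0,0,0,0]])

```text
time: 3.9
eef_pos: [0.5552, -0.142, 0.2318]
eef_rot: [-179.9, -0.1, 9.8]
ft_force: [-0.6, 0.1, 0.6]
opening: 0.502
grip_force: 0.0
```

```bash
cat >> h.py <<'E'
def wcloud():
    s=bot.get_state(); p,d=bot.camera('wrist'); c,k=K('wrist')
    v,u=np.mgrid[0:384,0:512].astype(np.float32)
    n=cv2.undistortPoints(np.stack([u,v],-1).reshape(-1,1,2),k,np.array(c['dist_coeffs'])).reshape(384,512,2)
    X=np.dstack([n[...,0]*d,n[...,1]*d,d,np.ones_like(d)])
    from scipy.spatial.transform import Rotation as Ro
    T=np.eye(4); T[:3,:3]=Ro.from_euler('xyz',s['eef_rot'],degrees=True).as_matrix(); T[:3,3]=s['eef_pos']
    return p,d,(X@(T@np.array(c['mount'])).T)[...,:3]
E
python3 - <<'E'
from h import *
s=bot.get_state();print(s['time'],s['eef_pos'],s['eef_rot'],s['opening'])
p,d,x=wcloud(); cv2.imwrite('pics/w1.png',p[:,:,::-1]); print((d>0).mean(),d[d>0].min())
nets(['knob','keeper_hinge','latch','cradle0','pen_mid'],'wrist')
E
```

```text
3.9 [ 0.55519949 -0.14204196  0.2317984 ] [-1.79893751e+02 -1.46386162e-01  9.79628896e+00] 0.5024059856322356
0.9960428873697916 0.06228317
tip_of knob [([0.567, -0.118, 0.088], 0.73), ([0.495, 0.012, 0.035], 0.3)]
tip_of keeper_hinge [([0.444, -0.2, 0.05], 0.7), ([0.634, -0.373, -0.001], 0.36), ([0.504, 0.058, 0.047], 0.35), ([0.441, 0.197, 0.012], 0.21)]
tip_of latch [([0.506, 0.057, 0.045], 0.69), ([0.481, -0.036, 0.039], 0.5)]
tip_of cradle0 [([0.461, -0.138, 0.031], 0.87), ([0.497, 0.01, 0.035], 0.82), ([0.483, -0.037, 0.036], 0.78), ([0.467, -0.091, 0.031], 0.71)]
tip_of pen_mid [([0.471, -0.09, 0.029], 0.85)]
```

View pics/w1.png

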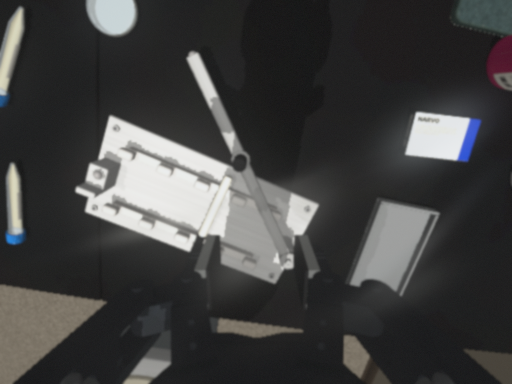

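The wrist view shows the knob at (240,160), the bar from (285,255) to (192,55), and tray corners at (113,115), (318,203), (275,283) and (85,212). The pen lies at about (213,207).

```bash
python3 - <<'E'
from h import *
p,d,x=wcloud()
for r in rects(x,(x[...,2]>.08)&(x[...,2]<.1)&(x[...,0]>.5),30): print('knob',r)
for r in rects(x,(x[...,2]>.05)&(x[...,2]<.07)&(x[...,1]<.04),30): print('bar',r)
P=x[(p.min(2)>75)&(x[...,2]>.004)&(x[...,2]<.07)&(x[...,0]>.37)&(x[...,0]<.6)&(x[...,1]<.1)&(x[...,1]>-.25)&(x[...,2]<.03)]
c,wh,a=cv2.minAreaRect(P[:,:2].astype(np.float32)*1000); print('plate',c,wh,a)
for r in rects(x,(x[...,2]>.03)&(x[...,2]<.042)&(x[...,1]<.08)&(x[...,1]>-.25),20): print('teeth',r)
for r in rects(x,(x[...,2]>.002)&(x[...,2]<.03)&(x[...,1]<-.27)&(x[...,0]<.56),200,20000): print('dish',r)
E
```

```text
knob ([0.5671, -0.1203], [15.0, 15.0], -25.6, [0.086, 0.088, 0.089], 180)
bar ([0.5528, -0.1311], [24.0, 288.0], 33.6, [0.057, 0.058, 0.059], 2862)
plate (474.95556640625, -72.10867309570312) (309.4950256347656, 150.22467041015625) 75.69825744628906
teeth ([0.5423, 0.0253], [13.0, 19.0], 71.8, [0.032, 0.035, 0.036], 151)
teeth ([0.5118, 0.0477], [20.0, 42.0], 11.6, [0.031, 0.036, 0.041], 186)
teeth ([0.5298, -0.0253], [12.0, 20.0], 75.5, [0.032, 0.035, 0.036], 152)
teeth ([0.4694, -0.089], [12.0, 136.0], -16.8, [0.031, 0.033, 0.035], 702)
teeth ([0.5176, -0.0749], [11.0, 20.0], 75.4, [0.033, 0.035, 0.036], 138)
teeth ([0.505, -0.1254], [12.0, 20.0], 76.9, [0.032, 0.035, 0.036], 135)
teeth ([0.4625, 0.0458], [12.0, 20.0], 74.7, [0.032, 0.034, 0.036], 138)
teeth ([0.492, -0.1775], [11.0, 15.0], 46.5, [0.032, 0.035, 0.036], 68)
teeth ([0.4494, -0.0044], [12.0, 19.0], 75.5, [0.032, 0.035, 0.036], 127)
teeth ([0.437, -0.0544], [11.0, 18.0], 71.2, [0.032, 0.034, 0.036], 110)
teeth ([0.4523, -0.2074], [2.0, 14.0], 68.0, [0.032, 0.035, 0.041], 28)
teeth ([0.4117, -0.1547], [12.0, 19.0], 74.2, [0.032, 0.034, 0.035], 110)
dish ([0.4537, -0.3664], [92.0, 158.0], -3.0, [0.002, 0.003, 0.014], 4995)
```

Request:
step_arm(rows=[[0.2,0.37,0,0,0,0],[0.2,0.37,-0.3,0,0,0],[0,0,-0.9,0,0,0],[0,0,-0.9,0,0,0],[0,0,-0.9,0,0,0],[0,0,-0.9,0,0,0],[0,0,-0.8,0,0,0],[0,0,-0.6,0,0,0],[0,0,0,0,0,0]])

```text
time: 5.15
eef_pos: [0.563, -0.1224, 0.0691]
eef_rot: [-179.8, 0.3, 9.6]
ft_force: [-0.3, 0.6, -0.1]
opening: 0.502
grip_force: 0.0
```

Request:
step_arm(rows=[[0.16,-0.26,0,0,0,0],[0.145,-0.27,0,0,0,0],[0.13,-0.275,0,0,0,0],[0.11,-0.285,0,0,0,0],[0.095,-0.29,0,0,0,0],[0.075,-0.295,0,0,0,0],[0.06,-0.3,0,0,0,0],[0.04,-0.3,0,0,0,0],[0.02,-0.305,0,0,0,0],[0,-0.305,0,0,0,0],[-0.015,-0.305,0,0,0,0],[-0.035,-0.3,0,0,0,0]])

```text
time: 6.35
eef_pos: [0.5885, -0.2299, 0.0722]
eef_rot: [-180.0, 0.0, 9.5]
ft_force: [-0.6, -0.1, 0.6]
opening: 0.5
grip_force: 0.2
```

Request:
step_arm(rows=[[-0.055,-0.3,0,0,0,0],[-0.07,-0.295,0,0,0,0],[-0.09,-0.29,0,0,0,0],[-0.105,-0.285,0,0,0,0],[0,0,0,0,0,0],[0,0,0.5,0,0,0],[0,0,0.8,0,0,0],[0,0,0.9,0,0,0],[0,0,0.9,0,0,0],[0,0,0.9,0,0,0]])

```text
time: 7.35
eef_pos: [0.5795, -0.2631, 0.1948]
eef_rot: [180.0, -0.1, 9.6]
ft_force: [0.0, -0.1, 0.3]
opening: 0.5
grip_force: 0.0
```

```bash
python3 - <<'E'
from h import *
s=bot.get_state();print(s['time'],s['eef_pos'],s['eef_rot'],s['opening'])
p,d,x=wcloud()
for r in rects(x,(x[...,2]>.08)&(x[...,2]<.1)&(x[...,0]>.5),30): print('knob',r)
for r in rects(x,(x[...,2]>.05)&(x[...,2]<.07)&(x[...,1]<.04),100): print('bar',r)
for r in rects(x,(x[...,2]>.03)&(x[...,2]<.042)&(x[...,1]<.08)&(x[...,1]>-.25),200): print('teeth',r)
for r in rects(x,(x[...,2]>.008)&(x[...,2]<.03)&(x[...,1]<-.27)&(x[...,0]<.56),100,20000): print('dish',r)
nets(['pen_mid','pen_dish','keeper_hinge','cradle0'],'wrist')
E
```

```text
7.35 [ 0.5795225  -0.26309761  0.19476455] [ 1.79986772e+02 -6.46149061e-02  9.56286560e+00] 0.5003277162013333
knob ([0.7313, -0.4217], [31.0, 68.0], 23.2, [0.082, 0.092, 0.099], 1533)
knob ([0.601, -0.5128], [21.0, 90.0], 18.3, [0.082, 0.089, 0.098], 1096)
knob ([0.5832, -0.2542], [15.0, 15.0], 18.2, [0.085, 0.088, 0.089], 229)
bar ([0.7326, -0.4197], [29.0, 67.0], 21.6, [0.053, 0.061, 0.068], 942)
bar ([0.6026, -0.2619], [21.0, 210.0], -20.0, [0.057, 0.058, 0.059], 2531)
bar ([0.6125, -0.5166], [34.0, 108.0], 4.2, [0.052, 0.06, 0.068], 1272)
teeth ([0.4695, -0.0899], [12.0, 137.0], -15.5, [0.031, 0.033, 0.034], 832)
dish ([0.442, -0.3656], [91.0, 181.0], -16.4, [0.01, 0.014, 0.016], 1149)
tip_of pen_mid [([0.473, -0.094, 0.028], 0.85), ([0.583, -0.252, 0.086], 0.74), ([0.494, 0.011, 0.034], 0.2)]
tip_of pen_dish []
tip_of keeper_hinge [([0.443, -0.203, 0.048], 0.84), ([0.584, -0.255, 0.089], 0.54)]
tip_of cradle0 [([0.481, -0.037, 0.035], 0.95), ([0.495, 0.011, 0.035], 0.86), ([0.465, -0.087, 0.031], 0.71), ([0.46, -0.139, 0.029], 0.59)]
```

Request:
step_arm(rows=[[-0.367,0.577,0,0,0,-0.5],[-0.367,0.577,0,0,0,-0.5],[-0.367,0.577,0,0,0,-0.5],[-0.367,0.577,0,0,0,-0.5],[-0.367,0.577,0,0,0,-0.5],[-0.367,0.577,0,0,0,-0.5],[-0.367,0.577,0,0,0,-0.5],[-0.367,0.577,0,0,0,-0.5],[-0.367,0.577,0,0,0,-0.5],[-0.367,0.577,0,0,0,-0.5],[0,0,0,0,0,0],[0,0,0,0,0,0]])

```text
time: 8.8
eef_pos: [0.4685, -0.0911, 0.1918]
eef_rot: [180.0, 0.0, -15.4]
ft_force: [0.5, -0.8, 0.0]
opening: 0.497
grip_force: 0.0
```

```bash
python3 - <<'E'
from h import *
s=bot.get_state();print(s['time'],s['eef_pos'],s['eef_rot'],s['opening'])
p,d,x=wcloud()
for r in rects(x,(x[...,2]>.028)&(x[...,2]<.042)&(x[...,1]<.08)&(x[...,1]>-.25),30): print('teeth',r)
nets(['pen_mid','cradle0'],'wrist')
E
```

```text
8.8 [ 0.46852123 -0.09107953  0.19183871] [ 1.79974231e+02  4.76194376e-02 -1.54307460e+01] 0.4974331742413212
teeth ([0.4692, -0.0888], [12.0, 136.0], -15.9, [0.031, 0.033, 0.034], 1189)
teeth ([0.4924, -0.1754], [12.0, 19.0], 75.4, [0.032, 0.035, 0.036], 218)
teeth ([0.5175, -0.0747], [12.0, 20.0], 76.3, [0.033, 0.035, 0.036], 208)
teeth ([0.5048, -0.1248], [12.0, 19.0], 75.4, [0.033, 0.035, 0.036], 205)
teeth ([0.53, -0.0247], [11.0, 19.0], 75.2, [0.033, 0.035, 0.036], 193)
teeth ([0.5429, 0.0254], [11.0, 20.0], 75.5, [0.032, 0.035, 0.036], 211)
teeth ([0.5107, 0.0476], [18.0, 41.0], 2.6, [0.03, 0.035, 0.041], 233)
teeth ([0.4482, -0.1981], [7.0, 21.0], -48.1, [0.029, 0.035, 0.041], 97)
teeth ([0.4111, -0.1547], [11.0, 19.0], 80.0, [0.032, 0.035, 0.036], 169)
teeth ([0.4621, 0.0452], [12.0, 20.0], 76.0, [0.031, 0.034, 0.036], 180)
teeth ([0.4362, -0.0545], [12.0, 19.0], 74.0, [0.032, 0.035, 0.036], 175)
teeth ([0.4237, -0.1042], [12.0, 19.0], 77.0, [0.031, 0.035, 0.036], 175)
teeth ([0.4489, -0.0038], [11.0, 20.0], 75.4, [0.03, 0.034, 0.036], 163)
tip_of pen_mid [([0.472, -0.095, 0.028], 0.8)]
tip_of cradle0 [([0.492, 0.012, 0.039], 0.97), ([0.458, -0.136, 0.032], 0.95), ([0.462, -0.089, 0.034], 0.8), ([0.481, -0.037, 0.036], 0.67), ([0.436, 0.199, 0.009], 0.3)]
```

Request:
step_arm(rows=[[0,0.06,-0.8,0,0,0],[0,0,-0.9,0,0,0],[0,0,-0.9,0,0,0],[0,0,-0.9,0,0,0],[0,0,-0.9,0,0,0],[0,0,-0.7,0,0,0],[0,0,-0.4,0,0,0],[0,0,-0.2,0,0,0],[0,0,0,0,0,0]])

```text
time: 9.85
eef_pos: [0.4689, -0.0894, 0.0209]
eef_rot: [-180.0, 0.0, -15.5]
ft_force: [-0.1, -0.3, -0.4]
opening: 0.501
grip_force: 0.0
```

Request:
step_arm(rows=[[0,0,0,0,0,0],[0,0,0,0,0,0],[0,0,0,0,0,0],[0,0,0,0,0,0],[0,0,0,0,0,0],[0,0,0,0,0,0],[0,0,0,0,0,0],[0,0,0,0,0,0]], fingers=1, squeeze=28)

```text
time: 10.65
eef_pos: [0.4699, -0.0895, 0.0223]
eef_rot: [180.0, -0.1, -15.5]
ft_force: [0.4, -0.1, 6.5]
opening: 0.141
grip_force: 29.6
```

Request:
step_arm(rows=[[0,0,0.3,0,0,0],[0,0,0.7,0,0,0],[0,0,0.8,0,0,0],[0,0,0.8,0,0,0],[0,0,0.8,0,0,0],[0,0,0.6,0,0,0],[0,0,0,0,0,0]])

```text
time: 11.35
eef_pos: [0.4708, -0.0896, 0.1442]
eef_rot: [180.0, -0.3, -15.5]
ft_force: [0.8, -0.1, -0.5]
opening: 0.141
grip_force: 28.7
```

Request:
step_arm(rows=[[-0.078,-0.767,0,0,0,0.225],[-0.078,-0.767,0,0,0,0.225],[-0.078,-0.767,0,0,0,0.225],[-0.078,-0.767,0,0,0,0.225],[-0.078,-0.767,0,0,0,0.225],[-0.078,-0.767,0,0,0,0.225],[-0.078,-0.767,0,0,0,0.225],[-0.078,-0.767,0,0,0,0.225],[-0.078,-0.767,0,0,0,0.225],[-0.078,-0.767,0,0,0,0.225],[-0.078,-0.767,0,0,0,0.225],[-0.078,-0.767,0,0,0,0.225]])

```text
time: 12.55
eef_pos: [0.4401, -0.366, 0.1406]
eef_rot: [-180.0, 0.1, -2.0]
ft_force: [0.3, -0.3, -0.7]
opening: 0.139
grip_force: 28.7
```

Request:
step_arm(rows=[[0,0,0,0,0,0],[0,0,0,0,0,0]])

```text
time: 12.75
eef_pos: [0.4402, -0.3651, 0.1406]
eef_rot: [-179.9, 0.0, -2.1]
ft_force: [-0.5, 0.2, -0.1]
opening: 0.142
grip_force: 28.7
```

```bash
python3 - <<'E'
from h import *
p,d,x=wcloud(); cv2.imwrite('pics/w2.png',p[:,:,::-1])
nets(['pen_mid','pen_dish','pen'],'wrist')
P=x[(x[...,2]>.008)&(x[...,2]<.03)&(x[...,1]<-.29)&(x[...,0]<.56)&(x[...,1]>-.43)]
print(P.min(0),P.max(0))
E
```

```text
tip_of pen_mid [([0.442, -0.37, 0.148], 0.8), ([0.439, -0.366, -0.003], 0.56)]
tip_of pen_dish [([0.441, -0.366, -0.003], 0.67)]
tip_of pen [([0.443, -0.368, 0.137], 0.71)]
[ 0.35198173 -0.41335247  0.00801227] [ 0.53261774 -0.31731851  0.01738692]
```

View pics/w2.png

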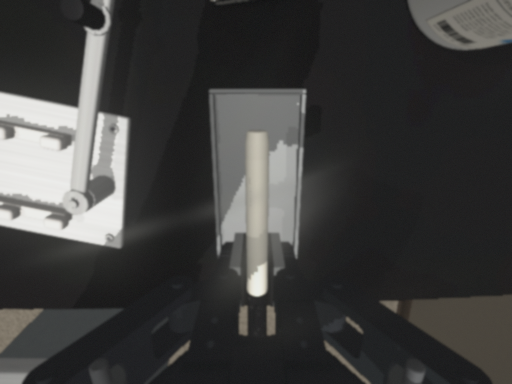

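The pen is held over the dish at (257,210), aligned with the dish walls.

Request:
step_arm(rows=[[0,0,-0.8,0,0,0],[0,0,-0.9,0,0,0],[0,0,-0.9,0,0,0],[0,0,-0.8,0,0,0],[0,0,-0.5,0,0,0],[0,0,-0.3,0,0,0],[0,0,-0.1,0,0,0],[0,0,0,0,0,0]])

```text
time: 13.75
eef_pos: [0.4413, -0.3654, 0.0126]
eef_rot: [180.0, -0.0, -2.0]
ft_force: [0.3, -0.5, -1.1]
opening: 0.138
grip_force: 28.7
```

Request:
step_arm(rows=[[0,0,0,0,0,0],[0,0,0,0,0,0],[0,0,0,0,0,0],[0,0,0.2,0,0,0],[0,0,0.7,0,0,0],[0,0,0.9,0,0,0],[0,0,0.9,0,0,0],[0,0,0.9,0,0,0],[0,0,0.9,0,0,0],[0,0,0.9,0,0,0],[0,0,0,0,0,0]], fingers=0.3)

```text
time: 14.85
eef_pos: [0.4433, -0.367, 0.179]
eef_rot: [179.7, -0.3, -2.0]
ft_force: [-0.0, -0.4, 0.0]
opening: 0.351
grip_force: 0.0
```

```bash
python3 - <<'E'
from h import *
s=bot.get_state();print(s['time'],s['eef_pos'],s['eef_rot'],s['opening'])
p,d,x=wcloud()
nets(['pen_mid','pen_dish'],'wrist')
for n in ('top',):
    p,d=snap(n)
    for r in tubes(p,d): print('T',r)
E
```

```text
14.85 [ 0.44325377 -0.36699162  0.17903921] [179.70420497  -0.33955488  -2.02836306] 0.35110278000639994
tip_of pen_mid [([0.442, -0.368, 0.011], 0.72)]
tip_of pen_dish [([0.439, -0.368, -0.003], 0.67), ([0.44, -0.366, 0.004], 0.25)]
T ([0.7001, 0.3786], [27.0, 34.0], -21.8, [0.015, 0.043, 0.051], 70)
T ([0.635, 0.1912], [27.0, 122.0], -20.5, [0.009, 0.018, 0.023], 209)
T ([0.6045, 0.3044], [24.0, 122.0], 12.9, [0.013, 0.019, 0.024], 191)
T ([0.4363, 0.1978], [22.0, 127.0], -3.3, [0.012, 0.019, 0.023], 214)
T ([0.4184, 0.3237], [22.0, 128.0], -15.1, [0.011, 0.018, 0.023], 220)
```

Request:
step_arm(rows=[[0,0.79,0,0,0,0],[0,0.79,0,0,0,0],[0,0.79,0,0,0,0],[0,0.79,0,0,0,0],[0,0.79,0,0,0,0],[0,0.79,0,0,0,0],[0,0.79,0,0,0,0],[0,0.79,0,0,0,0],[0,0.79,0,0,0,0],[0,0.79,0,0,0,0],[0,0.79,0,0,0,0],[0,0.79,0,0,0,0]], fingers=-0.4)

```text
time: 16.25
eef_pos: [0.4398, -0.0799, 0.1733]
eef_rot: [-180.0, 0.1, -2.0]
ft_force: [0.5, 0.6, -0.3]
opening: 0.703
grip_force: 0.0
```

Request:
step_arm(rows=[[0,0.79,0,0,0,0],[0,0.79,0,0,0,0],[0,0.79,0,0,0,0],[0,0.79,0,0,0,0],[0,0.79,0,0,0,0],[0,0.79,0,0,0,0],[0,0.79,0,0,0,0],[0,0.79,0,0,0,0],[0,0.79,0,0,0,0],[0,0.79,0,0,0,0],[-0.2,0.79,0,0,0,-0.28],[0,0,0,0,0,0]])

```text
time: 17.45
eef_pos: [0.433, 0.1832, 0.1736]
eef_rot: [-179.9, 0.1, -3.2]
ft_force: [0.3, 0.1, 0.5]
opening: 0.7
grip_force: 0.0
```

```bash
cat >> h.py <<'E'
def look():
    s=bot.get_state();print(round(s['time'],2),s['eef_pos'].round(4),s['eef_rot'].round(1),round(s['opening'],3))
    p,d,x=wcloud()
    for r in rects(x,(x[...,2]>.01)&(x[...,2]<.03)&(x[...,1]>.1)&(x[...,1]<.4)&(x[...,0]<.73),100,20000): print('W',r)
    p,d=snap('top')
    for r in tubes(p,d): print('T',r)
E
python3 -c "
from h import *
look()"
```

```text
17.45 [0.433  0.1832 0.1736] [-1.799e+02  1.000e-01 -3.200e+00] 0.7
W ([0.5797, 0.2972], [23.0, 71.0], 13.1, [0.014, 0.018, 0.022], 1449)
W ([0.592, 0.2032], [23.0, 32.0], -23.5, [0.015, 0.019, 0.023], 721)
W ([0.4971, 0.3936], [13.0, 26.0], -16.4, [0.011, 0.015, 0.018], 202)
W ([0.4365, 0.1983], [23.0, 124.0], -4.1, [0.014, 0.018, 0.021], 1531)
W ([0.4199, 0.3205], [24.0, 125.0], -14.7, [0.014, 0.018, 0.02], 1472)
T ([0.7003, 0.3791], [28.0, 36.0], -23.5, [0.01, 0.044, 0.051], 77)
T ([0.6345, 0.1894], [22.0, 122.0], -20.0, [0.011, 0.018, 0.023], 204)
T ([0.6045, 0.3035], [25.0, 122.0], 12.8, [0.014, 0.018, 0.023], 191)
T ([0.3753, 0.3365], [22.0, 38.0], -7.5, [0.004, 0.019, 0.026], 69)
```

Request:
step_arm(rows=[[0.12,0.5,0,0,0,-0.15],[0,0,-0.8,0,0,0],[0,0,-0.9,0,0,0],[0,0,-0.9,0,0,0],[0,0,-0.9,0,0,0],[0,0,-0.9,0,0,0],[0,0,-0.6,0,0,0],[0,0,-0.35,0,0,0],[0,0,-0.15,0,0,0],[0,0,0,0,0,0]])

```text
time: 18.55
eef_pos: [0.438, 0.1935, 0.0086]
eef_rot: [179.9, 0.1, -4.2]
ft_force: [-0.2, -0.2, -0.4]
opening: 0.7
grip_force: 0.0
```

Request:
step_arm(rows=[[0,0,0,0,0,0],[0,0,0,0,0,0],[0,0,0,0,0,0],[0,0,0,0,0,0],[0,0,0,0,0,0],[0,0,0,0,0,0],[0,0,0,0,0,0],[0,0,0,0,0,0]], fingers=1, squeeze=28)

```text
time: 19.35
eef_pos: [0.4392, 0.1948, 0.0101]
eef_rot: [-180.0, -0.1, -4.2]
ft_force: [-0.2, 0.0, 6.0]
opening: 0.27
grip_force: 28.6
```

Request:
step_arm(rows=[[0,0,0.3,0,0,0],[0,0,0.7,0,0,0],[0,0,0.8,0,0,0],[0,0,0.8,0,0,0],[0,0,0.8,0,0,0],[0,0,0.4,0,0,0],[0,0,0,0,0,0]])

```text
time: 20.05
eef_pos: [0.4397, 0.195, 0.125]
eef_rot: [-179.9, -0.2, -4.2]
ft_force: [0.5, -0.7, -1.1]
opening: 0.271
grip_force: 27.8
```

Request:
step_arm(rows=[[0.198,-0.613,0,0,0,-0.2],[0.198,-0.613,0,0,0,-0.2],[0.198,-0.613,0,0,0,-0.2],[0.198,-0.613,0,0,0,-0.2],[0.198,-0.613,0,0,0,-0.2],[0.198,-0.613,0,0,0,-0.2],[0.198,-0.613,0,0,0,-0.2],[0.198,-0.613,0,0,0,-0.2],[0.198,-0.613,0,0,0,-0.2],[0.198,-0.613,0,0,0,-0.2],[0,0,0,0,0,0],[0,0,0,0,0,0]])

```text
time: 21.25
eef_pos: [0.4979, 0.0104, 0.1232]
eef_rot: [-180.0, 0.0, -14.3]
ft_force: [-0.4, -0.6, -0.0]
opening: 0.27
grip_force: 27.8
```

```bash
python3 - <<'E'
from h import *
s=bot.get_state();print(s['time'],s['eef_pos'],s['eef_rot'],s['opening'])
p,d,x=wcloud(); cv2.imwrite('pics/w3.png',p[:,:,::-1])
nets(['tube0_mid','cradle0'],'wrist')
for r in rects(x,(x[...,2]>.09)&(x[...,2]<.16)&(x[...,1]<.2)&(x[...,1]>-.2),100,60000): print('held',r)
for r in rects(x,(x[...,2]>.03)&(x[...,2]<.042)&(x[...,1]<.08)&(x[...,1]>-.25),30): print('teeth',r)
E
```

```text
21.25 [0.49791081 0.01038973 0.12322272] [-1.79984487e+02  1.34133845e-02 -1.42570993e+01] 0.270111985516119
tip_of tube0_mid [([0.419, 0.324, 0.006], 0.7)]
tip_of cradle0 [([0.458, -0.14, 0.031], 0.66), ([0.482, -0.039, 0.035], 0.65), ([0.467, -0.089, 0.033], 0.61), ([0.496, 0.012, 0.037], 0.61)]
held ([0.4972, 0.0102], [23.0, 121.0], -14.2, [0.127, 0.131, 0.133], 5056)
held ([0.5029, 0.0223], [14.0, 23.0], 8.0, [0.132, 0.146, 0.159], 1120)
held ([0.4937, -0.0078], [14.0, 23.0], -37.7, [0.131, 0.146, 0.159], 1108)
teeth ([0.5429, 0.0262], [11.0, 20.0], 75.9, [0.033, 0.035, 0.036], 317)
teeth ([0.5302, -0.0245], [12.0, 20.0], 76.0, [0.033, 0.035, 0.036], 319)
teeth ([0.5176, -0.0748], [12.0, 20.0], 77.5, [0.032, 0.035, 0.036], 335)
teeth ([0.5052, -0.1246], [12.0, 19.0], 76.6, [0.032, 0.034, 0.036], 333)
teeth ([0.4923, -0.175], [12.0, 20.0], 75.6, [0.032, 0.034, 0.036], 315)
teeth ([0.5122, 0.0481], [19.0, 40.0], 15.9, [0.031, 0.036, 0.04], 174)
teeth ([0.4467, -0.199], [14.0, 24.0], -35.6, [0.031, 0.036, 0.041], 287)
teeth ([0.4668, 0.0512], [6.0, 13.0], -63.7, [0.031, 0.034, 0.035], 49)
teeth ([0.4534, -0.0084], [6.0, 16.0], 54.0, [0.031, 0.033, 0.035], 51)
teeth ([0.4373, -0.0546], [12.0, 20.0], 77.5, [0.032, 0.034, 0.035], 253)
teeth ([0.4247, -0.1043], [12.0, 19.0], 76.3, [0.032, 0.035, 0.036], 258)
teeth ([0.4113, -0.1546], [12.0, 20.0], 79.8, [0.032, 0.035, 0.036], 258)
teeth ([0.4618, 0.0386], [5.0, 12.0], 0.7, [0.032, 0.034, 0.035], 36)
teeth ([0.452, 0.0042], [3.0, 10.0], -16.0, [0.032, 0.034, 0.035], 37)
```

View pics/w3.png

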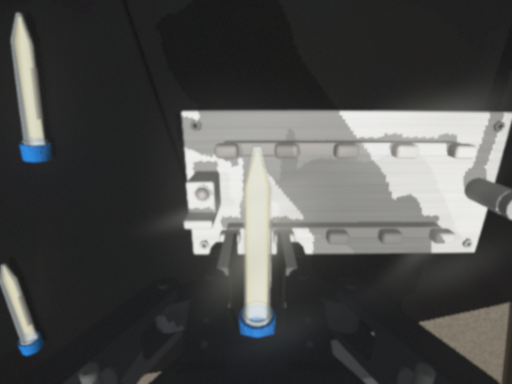

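The tube is held centred over cradle 3 (tube at (257,240), slots at its two rails), so it can go down.

Request:
step_arm(rows=[[0,0,-0.6,0,0,0],[0,0,-0.8,0,0,0],[0,0,-0.7,0,0,0],[0,0,-0.4,0,0,0],[0,0,-0.25,0,0,0],[0,0,-0.15,0,0,0],[0,0,-0.05,0,0,0],[0,0,0,0,0,0]])

```text
time: 22.2
eef_pos: [0.4983, 0.0109, 0.0352]
eef_rot: [-180.0, -0.0, -14.2]
ft_force: [0.0, -0.4, 0.1]
opening: 0.272
grip_force: 27.8
```

Request:
step_arm(rows=[[0,0,0,0,0,0],[0,0,0,0,0,0],[0,0,0,0,0,0],[0,0,0,0,0,0],[0,0,0.3,0,0,0],[0,0,0.7,0,0,0],[0,0,0.9,0,0,0],[0,0,0.9,0,0,0],[0,0,0.9,0,0,0],[0,0,0.8,0,0,0]], fingers=0.05)

```text
time: 23.2
eef_pos: [0.498, 0.011, 0.1718]
eef_rot: [-180.0, -0.1, -14.2]
ft_force: [-0.4, 0.3, 0.0]
opening: 0.473
grip_force: 0.0
```

```bash
cat >> h.py <<'E'
def seated():
    p,d,x=wcloud()
    for r in rects(x,(x[...,2]>.037)&(x[...,2]<.05)&(x[...,1]<.045)&(x[...,1]>-.2)&(x[...,0]<.58),100,60000): print('seated',r)
    nets(['tube0_mid'],'wrist')
E
python3 - <<'E'
from h import *
seated(); look()
E
```

```text
seated ([0.4944, 0.0123], [21.0, 119.0], -14.2, [0.038, 0.04, 0.043], 1431)
seated ([0.4446, -0.1943], [7.0, 21.0], -19.8, [0.038, 0.044, 0.048], 163)
tip_of tube0_mid [([0.419, 0.325, 0.008], 0.97)]
23.3 [0.5004 0.0111 0.1738] [-179.9   -0.4  -14.2] 0.479
W ([0.6365, 0.1868], [23.0, 125.0], -19.8, [0.013, 0.018, 0.02], 2029)
W ([0.5704, 0.2944], [20.0, 50.0], 10.3, [0.012, 0.018, 0.022], 622)
W ([0.421, 0.3242], [23.0, 126.0], -14.2, [0.012, 0.017, 0.02], 1118)
T ([0.7007, 0.3788], [27.0, 37.0], -25.1, [0.009, 0.043, 0.051], 75)
T ([0.6346, 0.1899], [27.0, 122.0], -20.5, [0.008, 0.019, 0.023], 208)
T ([0.6045, 0.304], [24.0, 121.0], 12.8, [0.014, 0.019, 0.023], 192)
T ([0.4184, 0.3239], [22.0, 129.0], -15.0, [0.006, 0.018, 0.023], 222)
```

Request:
step_arm(rows=[[0.45,0.59,0,0,0,-0.12],[0.45,0.59,0,0,0,-0.12],[0.45,0.59,0,0,0,-0.12],[0.45,0.59,0,0,0,-0.12],[0.45,0.59,0,0,0,-0.12],[0.45,0.59,0,0,0,-0.12],[0.45,0.59,0,0,0,-0.12],[0.45,0.59,0,0,0,-0.12],[0.45,0.59,0,0,0,-0.12],[0.45,0.59,0,0,0,-0.12],[0,0,0,0,0,0],[0,0,0,0,0,0]], fingers=-0.4)

```text
time: 24.6
eef_pos: [0.6317, 0.1879, 0.1681]
eef_rot: [179.9, 0.1, -20.1]
ft_force: [0.2, -0.7, -0.5]
opening: 0.699
grip_force: 0.0
```

```bash
python3 -c "
from h import *
look()"
```

```text
24.6 [0.6317 0.1879 0.1681] [ 1.799e+02  1.000e-01 -2.010e+01] 0.699
W ([0.6363, 0.1876], [22.0, 125.0], -20.7, [0.014, 0.018, 0.02], 1550)
W ([0.6998, 0.3701], [14.0, 32.0], 3.4, [0.012, 0.02, 0.028], 320)
W ([0.624, 0.3076], [16.0, 88.0], 13.3, [0.013, 0.017, 0.019], 890)
W ([0.4584, 0.3132], [16.0, 47.0], -10.2, [0.013, 0.017, 0.019], 237)
T ([0.7002, 0.3786], [28.0, 36.0], -18.9, [0.015, 0.042, 0.051], 73)
T ([0.6045, 0.3038], [24.0, 122.0], 12.7, [0.013, 0.02, 0.024], 190)
T ([0.4184, 0.3239], [22.0, 128.0], -15.0, [0.01, 0.018, 0.023], 222)
```

Down 0.160, with a small x correction.

Request:
step_arm(rows=[[0.13,0,-0.5,0,0,-0.1],[0,0,-0.8,0,0,0],[0,0,-0.9,0,0,0],[0,0,-0.9,0,0,0],[0,0,-0.9,0,0,0],[0,0,-0.7,0,0,0],[0,0,-0.4,0,0,0],[0,0,-0.2,0,0,0],[0,0,0,0,0,0]])

```text
time: 25.6
eef_pos: [0.6364, 0.1873, 0.0101]
eef_rot: [180.0, 0.0, -20.7]
ft_force: [-0.3, 0.6, 1.4]
opening: 0.701
grip_force: 0.0
```

Request:
step_arm(rows=[[0,0,0,0,0,0],[0,0,0,0,0,0],[0,0,0,0,0,0],[0,0,0,0,0,0],[0,0,0,0,0,0],[0,0,0,0,0,0],[0,0,0,0,0,0],[0,0,0,0,0,0]], fingers=1)

```text
time: 26.4
eef_pos: [0.6378, 0.1881, 0.0122]
eef_rot: [-179.9, -0.1, -20.7]
ft_force: [-0.7, -0.1, 5.1]
opening: 0.27
grip_force: 28.6
```

Request:
step_arm(rows=[[0,0,0.3,0,0,0],[0,0,0.7,0,0,0],[0,0,0.8,0,0,0],[0,0,0.8,0,0,0],[0,0,0.8,0,0,0],[0,0,0.4,0,0,0],[0,0,0,0,0,0]])

```text
time: 27.1
eef_pos: [0.638, 0.1883, 0.1271]
eef_rot: [-179.9, -0.2, -20.7]
ft_force: [-0.4, 0.3, -1.1]
opening: 0.273
grip_force: 27.8
```

Request:
step_arm(rows=[[-0.425,-0.633,0,0,0,0.107],[-0.425,-0.633,0,0,0,0.107],[-0.425,-0.633,0,0,0,0.107],[-0.425,-0.633,0,0,0,0.107],[-0.425,-0.633,0,0,0,0.107],[-0.425,-0.633,0,0,0,0.107],[-0.425,-0.633,0,0,0,0.107],[-0.425,-0.633,0,0,0,0.107],[-0.425,-0.633,0,0,0,0.107],[-0.425,-0.633,0,0,0,0.107],[-0.425,-0.633,0,0,0,0.107],[-0.425,-0.633,0,0,0,0.107]])

```text
time: 28.3
eef_pos: [0.482, -0.0408, 0.1235]
eef_rot: [180.0, 0.1, -14.2]
ft_force: [0.4, -0.8, -1.1]
opening: 0.272
grip_force: 27.8
```

Request:
step_arm(rows=[[0,0,0,0,0,0],[0,0,0,0,0,0]])

```text
time: 28.5
eef_pos: [0.483, -0.0404, 0.124]
eef_rot: [-180.0, 0.1, -14.3]
ft_force: [0.4, 0.6, 0.3]
opening: 0.267
grip_force: 27.9
```

```bash
cat >> h.py <<'E'
def held():
    s=bot.get_state();print(s['time'],s['eef_pos'].round(4),s['eef_rot'].round(1),s['opening'],s['grip_force'])
    p,d,x=wcloud(); z=s['eef_pos'][2]
    for r in rects(x,(x[...,2]>z-.03)&(x[...,2]<z+.03)&(np.abs(x[...,1]-s['eef_pos'][1])<.1)&(np.abs(x[...,0]-s['eef_pos'][0])<.12),1500,60000): print('held',r)
E
python3 -c "
from h import *
held()"
```

```text
28.5 [ 0.483  -0.0404  0.124 ] [-1.80e+02  1.00e-01 -1.43e+01] 0.26714557021024443 27.852399945259094
held ([0.483, -0.0409], [23.0, 123.0], -14.3, [0.126, 0.13, 0.132], 5161)
```

Request:
step_arm(rows=[[0.02,0.04,-0.6,0,0,0],[0,0,-0.8,0,0,0],[0,0,-0.7,0,0,0],[0,0,-0.4,0,0,0],[0,0,-0.25,0,0,0],[0,0,-0.15,0,0,0],[0,0,-0.03,0,0,0],[0,0,0,0,0,0]])

```text
time: 29.35
eef_pos: [0.4849, -0.0388, 0.0373]
eef_rot: [-180.0, -0.1, -14.3]
ft_force: [0.0, 0.4, 0.0]
opening: 0.272
grip_force: 27.9
```

Request:
step_arm(rows=[[0,0,0,0,0,0],[0,0,0,0,0,0],[0,0,0,0,0,0],[0,0,0,0,0,0],[0,0,0.3,0,0,0],[0,0,0.7,0,0,0],[0,0,0.9,0,0,0],[0,0,0.9,0,0,0],[0,0,0.9,0,0,0],[0,0,0.8,0,0,0]], fingers=0.05)

```text
time: 30.35
eef_pos: [0.4845, -0.0388, 0.1739]
eef_rot: [-180.0, -0.1, -14.2]
ft_force: [1.2, 0.7, -0.8]
opening: 0.473
grip_force: 0.0
```

```bash
python3 -c "
from h import *
seated(); look()"
```

```text
seated ([0.4826, -0.0377], [21.0, 119.0], -14.4, [0.038, 0.04, 0.043], 1422)
seated ([0.4939, 0.0133], [22.0, 116.0], -14.1, [0.038, 0.04, 0.042], 1394)
seated ([0.4439, -0.1945], [6.0, 21.0], -17.7, [0.038, 0.044, 0.048], 129)
tip_of tube0_mid [([0.42, 0.323, 0.009], 0.97)]
30.45 [ 0.4869 -0.0389  0.1758] [-180.    -0.4  -14.3] 0.476
W ([0.4207, 0.3229], [21.0, 126.0], -14.2, [0.012, 0.017, 0.02], 1088)
T ([0.7016, 0.3792], [29.0, 38.0], -22.1, [0.011, 0.043, 0.05], 75)
T ([0.6052, 0.3038], [25.0, 124.0], 12.7, [0.013, 0.019, 0.023], 191)
T ([0.4183, 0.3241], [21.0, 129.0], -15.0, [0.008, 0.018, 0.023], 222)
```

Request:
step_arm(rows=[[0.283,0.817,0,0,0,0.386],[0.283,0.817,0,0,0,0.386],[0.283,0.817,0,0,0,0.386],[0.283,0.817,0,0,0,0.386],[0.283,0.817,0,0,0,0.386],[0.283,0.817,0,0,0,0.386],[0.283,0.817,0,0,0,0.386],[0.283,0.817,0,0,0,0.386],[0.283,0.817,0,0,0,0.386],[0.283,0.817,0,0,0,0.386],[0.283,0.817,0,0,0,0.386],[0.283,0.817,0,0,0,0.386]], fingers=-0.4)

```text
time: 31.75
eef_pos: [0.5854, 0.2558, 0.1701]
eef_rot: [180.0, 0.2, 9.0]
ft_force: [0.6, 0.4, 0.6]
opening: 0.7
grip_force: 0.0
```

Request:
step_arm(rows=[[0.283,0.817,0,0,0,0.386],[0.283,0.817,0,0,0,0.386],[0,0,0,0,0,0],[0,0,0,0,0,0]])

```text
time: 32.15
eef_pos: [0.602, 0.3044, 0.1701]
eef_rot: [180.0, 0.2, 12.8]
ft_force: [0.1, -0.7, -0.1]
opening: 0.702
grip_force: 0.0
```

```bash
python3 -c "
from h import *
look()"
```

```text
32.15 [0.602  0.3044 0.1701] [180.    0.2  12.8] 0.702
W ([0.6062, 0.3062], [21.0, 124.0], 12.6, [0.015, 0.018, 0.021], 1517)
W ([0.4219, 0.324], [20.0, 124.0], -12.9, [0.013, 0.018, 0.019], 816)
T ([0.4045, 0.3304], [22.0, 98.0], -15.2, [0.011, 0.018, 0.024], 180)
```

Request:
step_arm(rows=[[0.1,0.05,-0.5,0,0,0],[0,0,-0.8,0,0,0],[0,0,-0.9,0,0,0],[0,0,-0.9,0,0,0],[0,0,-0.9,0,0,0],[0,0,-0.75,0,0,0],[0,0,-0.4,0,0,0],[0,0,-0.2,0,0,0],[0,0,0,0,0,0]])

```text
time: 33.15
eef_pos: [0.606, 0.3052, 0.0107]
eef_rot: [180.0, 0.1, 12.7]
ft_force: [-0.2, 0.1, 0.4]
opening: 0.698
grip_force: 0.0
```

Request:
step_arm(rows=[[0,0,0,0,0,0],[0,0,0,0,0,0],[0,0,0,0,0,0],[0,0,0,0,0,0],[0,0,0,0,0,0],[0,0,0,0,0,0],[0,0,0,0,0,0],[0,0,0,0,0,0]], fingers=1)

```text
time: 33.95
eef_pos: [0.6072, 0.3063, 0.0129]
eef_rot: [-180.0, -0.1, 12.8]
ft_force: [0.6, -0.1, 6.4]
opening: 0.265
grip_force: 28.5
```

Request:
step_arm(rows=[[0,0,0.3,0,0,0],[0,0,0.7,0,0,0],[0,0,0.8,0,0,0],[0,0,0.8,0,0,0],[0,0,0.8,0,0,0],[0,0,0.4,0,0,0],[0,0,0,0,0,0]])

```text
time: 34.65
eef_pos: [0.6073, 0.3065, 0.1277]
eef_rot: [-180.0, -0.2, 12.8]
ft_force: [-0.2, 1.1, -1.1]
opening: 0.271
grip_force: 27.7
```

Request:
step_arm(rows=[[-0.282,-0.825,0,0,0,-0.339],[-0.282,-0.825,0,0,0,-0.339],[-0.282,-0.825,0,0,0,-0.339],[-0.282,-0.825,0,0,0,-0.339],[-0.282,-0.825,0,0,0,-0.339],[-0.282,-0.825,0,0,0,-0.339],[-0.282,-0.825,0,0,0,-0.339],[-0.282,-0.825,0,0,0,-0.339],[-0.282,-0.825,0,0,0,-0.339],[-0.282,-0.825,0,0,0,-0.339],[-0.282,-0.825,0,0,0,-0.339],[-0.282,-0.825,0,0,0,-0.339]])

```text
time: 35.85
eef_pos: [0.5032, 0.0076, 0.1241]
eef_rot: [180.0, 0.1, -7.7]
ft_force: [0.7, -0.4, -0.3]
opening: 0.266
grip_force: 27.7
```

Request:
step_arm(rows=[[-0.282,-0.825,0,0,0,-0.339],[-0.282,-0.825,0,0,0,-0.339],[-0.282,-0.825,0,0,0,-0.339],[-0.282,-0.825,0,0,0,-0.339],[0,0,0,0,0,0],[0,0,0,0,0,0],[0,0,0,0,0,0]])

```text
time: 36.55
eef_pos: [0.4707, -0.0892, 0.1249]
eef_rot: [-180.0, 0.0, -14.3]
ft_force: [0.2, 0.0, -0.8]
opening: 0.262
grip_force: 27.7
```

```bash
python3 -c "
from h import *
held()"
```

```text
36.55 [ 0.4707 -0.0892  0.1249] [-180.     0.   -14.3] 0.2622336436661277 27.7423694729805
held ([0.4703, -0.0894], [23.0, 124.0], -14.3, [0.126, 0.13, 0.132], 5157)
```

Request:
step_arm(rows=[[0,0,-0.6,0,0,0],[0,0,-0.8,0,0,0],[0,0,-0.7,0,0,0],[0,0,-0.4,0,0,0],[0,0,-0.25,0,0,0],[0,0,-0.15,0,0,0],[0,0,-0.06,0,0,0],[0,0,0,0,0,0]])

```text
time: 37.4
eef_pos: [0.4713, -0.0902, 0.0369]
eef_rot: [-180.0, -0.0, -14.4]
ft_force: [-0.6, 1.0, 0.4]
opening: 0.274
grip_force: 27.7
```

Request:
step_arm(rows=[[0,0,0,0,0,0],[0,0,0,0,0,0],[0,0,0,0,0,0],[0,0,0,0,0,0],[0,0,0.3,0,0,0],[0,0,0.7,0,0,0],[0,0,0.9,0,0,0],[0,0,0.9,0,0,0],[0,0,0.9,0,0,0],[0,0,0.8,0,0,0]], fingers=0.05)

```text
time: 38.4
eef_pos: [0.471, -0.0901, 0.1736]
eef_rot: [180.0, -0.1, -14.3]
ft_force: [0.1, -0.5, -0.5]
opening: 0.476
grip_force: 0.0
```

```bash
python3 -c "
from h import *
seated(); look()"
```

```text
seated ([0.4687, -0.0906], [21.0, 120.0], -14.8, [0.038, 0.04, 0.043], 1426)
seated ([0.4941, 0.0128], [22.0, 120.0], -13.7, [0.038, 0.04, 0.043], 1422)
seated ([0.4809, -0.0404], [21.0, 119.0], -14.1, [0.038, 0.04, 0.043], 1402)
tip_of tube0_mid [([0.482, -0.036, 0.04], 0.38)]
38.5 [ 0.4734 -0.0905  0.1755] [180.   -0.4 -14.4] 0.473
T ([0.6999, 0.3793], [27.0, 35.0], -24.8, [0.014, 0.041, 0.051], 75)
T ([0.4183, 0.3239], [22.0, 129.0], -15.1, [0.009, 0.018, 0.024], 221)
```

Request:
step_arm(rows=[[-0.11,0.86,0,0,0,0],[-0.11,0.86,0,0,0,0],[-0.11,0.86,0,0,0,0],[-0.11,0.86,0,0,0,0],[-0.11,0.86,0,0,0,0],[-0.11,0.86,0,0,0,0],[-0.11,0.86,0,0,0,0],[-0.11,0.86,0,0,0,0],[-0.11,0.86,0,0,0,0],[-0.11,0.86,0,0,0,0],[-0.11,0.86,0,0,0,0],[-0.11,0.86,0,0,0,0]], fingers=-0.4)

```text
time: 39.8
eef_pos: [0.43, 0.2198, 0.1703]
eef_rot: [179.9, 0.1, -14.4]
ft_force: [0.3, -0.3, -0.8]
opening: 0.698
grip_force: 0.0
```

Request:
step_arm(rows=[[-0.11,0.86,0,0,0,0],[-0.11,0.86,0,0,0,0],[-0.11,0.86,0,0,0,0],[-0.11,0.86,0,0,0,0],[0,0,0,0,0,0],[0,0,0,0,0,0]])

```text
time: 40.4
eef_pos: [0.4162, 0.3233, 0.1704]
eef_rot: [179.9, 0.1, -14.1]
ft_force: [0.6, -0.7, -0.6]
opening: 0.704
grip_force: 0.0
```

```bash
python3 -c "
from h import *
look()"
```

```text
40.4 [0.4162 0.3233 0.1704] [ 1.799e+02  1.000e-01 -1.410e+01] 0.704
W ([0.4564, 0.2987], [22.0, 124.0], -15.0, [0.014, 0.018, 0.021], 1732)
W ([0.4965, 0.3953], [14.0, 25.0], -14.0, [0.012, 0.015, 0.018], 122)
T ([0.701, 0.3797], [29.0, 37.0], -22.9, [0.013, 0.042, 0.052], 72)
T ([0.4651, 0.2964], [16.0, 105.0], -14.7, [0.014, 0.018, 0.022], 152)
```

The last tube was knocked aside, to (0.456, 0.299). I'll follow it.

Request:
step_arm(rows=[[0.45,-0.27,0,0,0,-0.1],[0.45,-0.27,0,0,0,-0.1],[0.45,-0.27,0,0,0,0],[0,0,0,0,0,0],[0,0,0,0,0,0]])

```text
time: 41.0
eef_pos: [0.4594, 0.2971, 0.1715]
eef_rot: [180.0, 0.0, -15.5]
ft_force: [-0.4, -0.4, -0.2]
opening: 0.7
grip_force: 0.0
```

```bash
python3 -c "
from h import *
look()"
```

```text
41.0 [0.4594 0.2971 0.1715] [180.    0.  -15.5] 0.7
W ([0.4562, 0.2982], [23.0, 124.0], -15.1, [0.014, 0.018, 0.021], 1484)
W ([0.4973, 0.3933], [13.0, 24.0], -10.8, [0.011, 0.015, 0.018], 119)
T ([0.7008, 0.3791], [27.0, 36.0], -21.9, [0.013, 0.043, 0.051], 74)
T ([0.4914, 0.2898], [15.0, 51.0], -12.9, [0.014, 0.018, 0.023], 65)
T ([0.4146, 0.3093], [20.0, 44.0], -9.6, [0.014, 0.02, 0.024], 76)
```

Request:
step_arm(rows=[[-0.1,0.03,-0.5,0,0,0.05],[0,0,-0.8,0,0,0],[0,0,-0.9,0,0,0],[0,0,-0.9,0,0,0],[0,0,-0.9,0,0,0],[0,0,-0.75,0,0,0],[0,0,-0.4,0,0,0],[0,0,-0.2,0,0,0],[0,0,0,0,0,0]])

```text
time: 42.0
eef_pos: [0.4551, 0.2994, 0.0108]
eef_rot: [180.0, 0.0, -15.1]
ft_force: [0.3, 0.4, 0.2]
opening: 0.698
grip_force: 0.0
```

Request:
step_arm(rows=[[0,0,0,0,0,0],[0,0,0,0,0,0],[0,0,0,0,0,0],[0,0,0,0,0,0],[0,0,0,0,0,0],[0,0,0,0,0,0],[0,0,0,0,0,0],[0,0,0,0,0,0]], fingers=1)

```text
time: 42.8
eef_pos: [0.4564, 0.2998, 0.0123]
eef_rot: [-179.9, -0.1, -15.1]
ft_force: [-0.3, -0.4, 6.6]
opening: 0.271
grip_force: 28.6
```

Request:
step_arm(rows=[[0,0,0.3,0,0,0],[0,0,0.7,0,0,0],[0,0,0.8,0,0,0],[0,0,0.8,0,0,0],[0,0,0.8,0,0,0],[0,0,0.4,0,0,0],[0,0,0,0,0,0]])

```text
time: 43.5
eef_pos: [0.4567, 0.2999, 0.1271]
eef_rot: [-179.8, -0.1, -15.1]
ft_force: [-0.2, 0.2, -0.4]
opening: 0.268
grip_force: 27.9
```

Request:
step_arm(rows=[[0,-0.815,0,0,0,0],[0,-0.815,0,0,0,0],[0,-0.815,0,0,0,0],[0,-0.815,0,0,0,0],[0,-0.815,0,0,0,0],[0,-0.815,0,0,0,0],[0,-0.815,0,0,0,0],[0,-0.815,0,0,0,0],[0,-0.815,0,0,0,0],[0,-0.815,0,0,0,0],[0,-0.815,0,0,0,0],[0,-0.815,0,0,0,0]])

```text
time: 44.7
eef_pos: [0.4544, 0.0046, 0.1239]
eef_rot: [179.9, 0.1, -15.1]
ft_force: [0.3, -0.7, -0.7]
opening: 0.268
grip_force: 27.9
```

Request:
step_arm(rows=[[0.03,-0.815,0,0,0,0.05],[0,-0.815,0,0,0,0.05],[0,-0.815,0,0,0,0.05],[0,-0.815,0,0,0,0],[0,-0.815,0,0,0,0],[0,-0.815,0,0,0,0],[0,0,0,0,0,0],[0,0,0,0,0,0],[0,0,0,0,0,0]])

```text
time: 45.6
eef_pos: [0.4559, -0.1399, 0.1244]
eef_rot: [-180.0, 0.1, -14.3]
ft_force: [-0.1, -0.1, -0.8]
opening: 0.27
grip_force: 27.9
```

```bash
python3 -c "
from h import *
held()"
```

```text
45.6 [ 0.4559 -0.1399  0.1244] [-1.80e+02  1.00e-01 -1.43e+01] 0.27017977684074146 27.86544531583786
held ([0.4567, -0.1413], [23.0, 124.0], -14.3, [0.126, 0.13, 0.132], 5250)
```

Request:
step_arm(rows=[[0.03,0,-0.6,0,0,0],[0,0,-0.8,0,0,0],[0,0,-0.7,0,0,0],[0,0,-0.4,0,0,0],[0,0,-0.25,0,0,0],[0,0,-0.15,0,0,0],[0,0,-0.06,0,0,0],[0,0,0,0,0,0]])

```text
time: 46.45
eef_pos: [0.4578, -0.141, 0.0367]
eef_rot: [-180.0, -0.0, -14.4]
ft_force: [-0.8, -0.3, -0.3]
opening: 0.273
grip_force: 27.9
```

Request:
step_arm(rows=[[0,0,0,0,0,0],[0,0,0,0,0,0],[0,0,0,0,0,0],[0,0,0,0,0,0],[0,0,0.3,0,0,0],[0,0,0.7,0,0,0],[0,0,0.9,0,0,0],[0,0,0.9,0,0,0],[0,0,0.9,0,0,0],[0,0,0.8,0,0,0]], fingers=0.05)

```text
time: 47.45
eef_pos: [0.4575, -0.1411, 0.1734]
eef_rot: [-180.0, -0.1, -14.4]
ft_force: [0.8, -0.3, -0.5]
opening: 0.475
grip_force: 0.0
```

```bash
python3 - <<'E'
from h import *
s=bot.get_state();print(s['time'],s['eef_pos'].round(4),s['eef_rot'].round(1))
p,d,x=wcloud(); cv2.imwrite('pics/w4.png',p[:,:,::-1])
for r in rects(x,(x[...,2]>.08)&(x[...,2]<.1)&(x[...,0]>.5)&(x[...,1]>-.3),30): print('knob',r)
seated()
p,d=snap('top'); x=cloud('top',d)
cv2.imwrite('pics/top4.png',cv2.resize(p[100:280,140:440,::-1],None,fx=2.5,fy=2.5))
nets(['pen_mid','tube0_mid','keeper_hinge'],'top')
E
```

```text
47.45 [ 0.4575 -0.1411  0.1734] [-1.80e+02 -1.00e-01 -1.44e+01]
knob ([0.5802, -0.2533], [11.0, 17.0], 74.3, [0.083, 0.088, 0.089], 362)
seated ([0.4816, -0.0383], [21.0, 118.0], -13.7, [0.038, 0.04, 0.043], 1370)
seated ([0.469, -0.0879], [22.0, 117.0], -14.8, [0.038, 0.04, 0.043], 1380)
seated ([0.4561, -0.1405], [22.0, 118.0], -14.3, [0.038, 0.04, 0.043], 1400)
seated ([0.4919, 0.009], [22.0, 118.0], -13.7, [0.038, 0.04, 0.043], 1322)
tip_of tube0_mid [([0.454, -0.14, 0.029], 0.76)]
tip_of pen_mid [([0.438, -0.366, 0.013], 0.72), ([0.496, 0.008, 0.02], 0.66)]
tip_of tube0_mid [([0.46, -0.142, 0.038], 0.67), ([0.483, -0.04, 0.033], 0.42)]
tip_of keeper_hinge [([0.44, -0.365, 0.013], 0.75)]
```

View pics/w4.png

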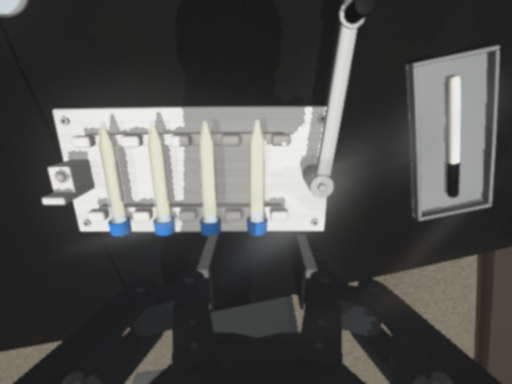

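All four tubes sit in their cradles (tips at (105,130), (155,128), (207,126) and (258,126)). The pen is in the dish at (454,135), and the bar is clear at right.

```bash
python3 - <<'E'
from h import *
print(bot.get_state()['joints'].round(1))
h=np.array([.442,-.203]); prev=None
A=np.radians(np.linspace(-20,75.7,25)); P=h+.15*np.c_[np.cos(A),np.sin(A)]
print((np.diff(P,axis=0)/.03).round(3).tolist(), np.degrees(A[1]-A[0])/5)
E
```

```text
[  7.7  13.9   7.  117.1  -2.2  49.2 -88.3]
[[0.108, 0.331], [0.084, 0.338], [0.061, 0.343], [0.037, 0.346], [0.012, 0.348], [-0.012, 0.348], [-0.036, 0.346], [-0.06, 0.343], [-0.084, 0.338], [-0.107, 0.331], [-0.13, 0.323], [-0.152, 0.313], [-0.173, 0.302], [-0.194, 0.289], [-0.213, 0.275], [-0.232, 0.259], [-0.249, 0.243], [-0.266, 0.225], [-0.281, 0.206], [-0.294, 0.186], [-0.306, 0.165], [-0.317, 0.143], [-0.326, 0.121], [-0.334, 0.098]] 0.7975000000000001
```

View pics/top4.png

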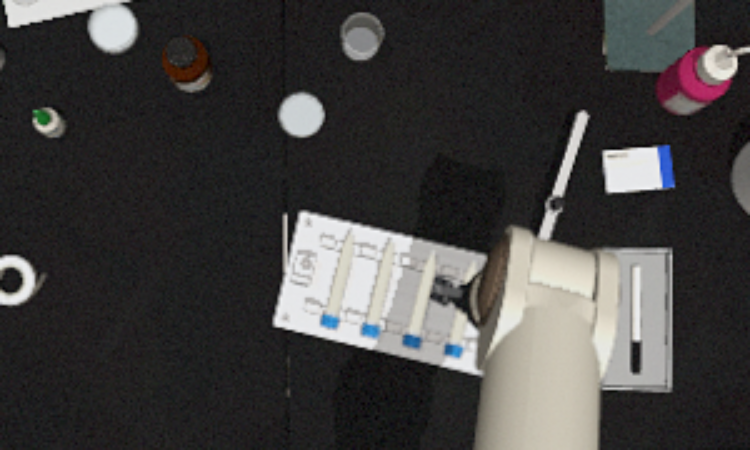

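Request:
step_arm(rows=[[0.6,-0.54,0,0,0,-0.16],[0.6,-0.54,0,0,0,-0.16],[0.6,-0.54,0,0,0,-0.16],[0.6,-0.54,0,0,0,-0.16],[0.6,-0.54,0,0,0,-0.16],[0.6,-0.54,0,0,0,-0.16],[0.6,-0.54,0,0,0,-0.16],[0,0,0,0,0,0],[0,0,0,0,0,0],[0,0,0,0,0,0]], fingers=0.22)

```text
time: 48.8
eef_pos: [0.5822, -0.2534, 0.1702]
eef_rot: [-180.0, 0.1, -19.9]
ft_force: [-0.2, 0.4, 0.5]
opening: 0.39
grip_force: 0.0
```

```bash
python3 - <<'E'
from h import *
s=bot.get_state();print(s['time'],s['eef_pos'].round(4),s['eef_rot'].round(1),s['opening'])
p,d,x=wcloud()
for r in rects(x,(x[...,2]>.08)&(x[...,2]<.1)&(x[...,0]>.5)&(x[...,1]>-.3),30): print('knob',r)
for r in rects(x,(x[...,2]>.05)&(x[...,2]<.07)&(x[...,1]<.04)&(x[...,1]>-.32),100): print('bar',r)
nets(['knob','keeper_hinge'],'wrist')
E
```

```text
48.8 [ 0.5822 -0.2534  0.1702] [-1.80e+02  1.00e-01 -1.99e+01] 0.3896515651149883
knob ([0.5832, -0.2541], [15.0, 15.0], -28.5, [0.085, 0.088, 0.089], 271)
bar ([0.6391, -0.2755], [21.0, 133.0], -19.6, [0.057, 0.058, 0.06], 2220)
bar ([0.498, -0.2259], [24.0, 144.0], -19.8, [0.057, 0.058, 0.059], 1590)
tip_of knob [([0.586, -0.253, 0.089], 0.61)]
tip_of keeper_hinge [([0.443, -0.203, 0.052], 0.88)]
```

Lower over the knob, then swing along the arc.

Request:
step_arm(rows=[[0,0,-0.7,0,0,0],[0,0,-0.8,0,0,0],[0,0,-0.8,0,0,0],[0,0,-0.6,0,0,0],[0,0,-0.3,0,0,0],[0,0,-0.05,0,0,0],[0,0,0,0,0,0]])

```text
time: 49.65
eef_pos: [0.5837, -0.2544, 0.0744]
eef_rot: [-180.0, -0.0, -20.0]
ft_force: [0.2, 0.6, 0.6]
opening: 0.391
grip_force: 0.0
```

Request:
step_arm(rows=[[0.108,0.331,0,0,0,0.8],[0.084,0.338,0,0,0,0.8],[0.061,0.343,0,0,0,0.8],[0.037,0.346,0,0,0,0.8],[0.012,0.348,0,0,0,0.8],[-0.012,0.348,0,0,0,0.8],[-0.036,0.346,0,0,0,0.8],[-0.06,0.343,0,0,0,0.8],[-0.084,0.338,0,0,0,0.8],[-0.107,0.331,0,0,0,0.8]])

```text
time: 50.65
eef_pos: [0.5847, -0.1521, 0.0756]
eef_rot: [179.9, -0.1, 20.2]
ft_force: [-0.0, -0.3, 0.6]
opening: 0.39
grip_force: 0.2
```

Request:
step_arm(rows=[[-0.13,0.323,0,0,0,0.8],[-0.152,0.313,0,0,0,0.8],[-0.173,0.302,0,0,0,0.8],[-0.194,0.289,0,0,0,0.8],[-0.213,0.275,0,0,0,0.8],[-0.232,0.259,0,0,0,0.8],[-0.249,0.243,0,0,0,0.8],[-0.266,0.225,0,0,0,0.8],[-0.281,0.206,0,0,0,0.8],[0,0,0,0,0,0],[0,0,0,0,0,0]])

```text
time: 51.75
eef_pos: [0.5278, -0.0795, 0.0749]
eef_rot: [179.9, -0.0, 55.9]
ft_force: [0.9, -0.7, 0.2]
opening: 0.387
grip_force: 0.0
```

```bash
python3 - <<'E'
from h import *
s=bot.get_state();print(s['time'],s['eef_pos'].round(4),s['eef_rot'].round(1),s['joints'].round(0))
p,d=snap('top'); x=cloud('top',d)
for r in rects(x,(x[...,2]>.046)&(x[...,2]<.07)&(x[...,1]<.08)&(x[...,1]>-.25)&(x[...,0]<.66),30): print('bar',r)
p,d,x=wcloud()
for r in rects(x,(x[...,2]>.05)&(x[...,2]<.062)&(x[...,1]<.08)&(x[...,1]>-.25)&(x[...,0]<.7),100): print('wbar',r)
E
```

```text
51.75 [ 0.5278 -0.0795  0.0749] [179.9  -0.   55.9] [ 15.  28. -11. 113.   8.  40. -35.]
bar ([0.5772, -0.0169], [14.0, 90.0], 53.1, [0.055, 0.059, 0.063], 132)
bar ([0.5067, 0.0579], [24.0, 33.0], -26.4, [0.047, 0.051, 0.064], 57)
bar ([0.0365, 0.0071], [64.0, 136.0], -79.5, [0.048, 0.058, 0.067], 158)
wbar ([0.4982, 0.0588], [7.0, 24.0], 72.3, [0.052, 0.057, 0.061], 620)
wbar ([0.5159, 0.0529], [8.0, 9.0], 88.1, [0.05, 0.051, 0.052], 141)
wbar ([0.4972, -0.1282], [14.0, 64.0], 54.0, [0.057, 0.058, 0.059], 1295)
```

Request:
step_arm(rows=[[-0.294,0.186,0,0,0,0.8],[-0.306,0.165,0,0,0,0.8],[-0.317,0.143,0,0,0,0.8],[-0.326,0.121,0,0,0,0.8],[0,0,0,0,0,0.7],[0,0,0,0,0,0],[0,0,0,0,0,0]])

```text
time: 52.55
eef_pos: [0.4901, -0.0609, 0.074]
eef_rot: [180.0, -0.0, 75.4]
ft_force: [0.5, 0.4, -0.4]
opening: 0.393
grip_force: 0.0
```

Request:
step_arm(rows=[[-0.05,0.014,0,0,0,0],[-0.05,0.014,0,0,0,0],[-0.05,0.014,0,0,0,0],[-0.05,0.014,0,0,0,0],[0,0,0,0,0,0]])

```text
time: 53.05
eef_pos: [0.4832, -0.0587, 0.0738]
eef_rot: [-180.0, 0.0, 75.5]
ft_force: [0.5, -0.0, 0.7]
opening: 0.387
grip_force: 0.0
```

Request:
step_arm(rows=[[-0.05,0.014,0,0,0,0],[-0.05,0.014,0,0,0,0],[-0.05,0.014,0,0,0,0],[0,0,0,0,0,0]])

```text
time: 53.45
eef_pos: [0.4793, -0.0576, 0.0739]
eef_rot: [179.9, -0.0, 75.5]
ft_force: [2.2, 0.1, -0.7]
opening: 0.388
grip_force: 0.8
```

```bash
cat >> h.py <<'E'
def bar():
    s=bot.get_state();print(s['time'],s['eef_pos'].round(4),s['eef_rot'].round(1),s['ft_force'].round(1))
    p,d=snap('top'); x=cloud('top',d)
    for r in rects(x,(x[...,2]>.046)&(x[...,2]<.07)&(x[...,1]<.08)&(x[...,1]>-.25)&(x[...,0]<.66)&(x[...,0]>.4),30): print('bar',r)
    p,d,x=wcloud()
    for r in rects(x,(x[...,2]>.05)&(x[...,2]<.062)&(x[...,1]<.08)&(x[...,1]>-.25)&(x[...,0]<.7),100): print('wbar',r)
    return p
E
python3 -c "
from h import *
cv2.imwrite('pics/w5.png',bar()[:,:,::-1])"
```

```text
53.45 [ 0.4793 -0.0576  0.0739] [179.9  -0.   75.5] [ 2.2  0.1 -0.7]
bar ([0.5007, 0.0236], [41.0, 92.0], 84.6, [0.05, 0.058, 0.063], 177)
bar ([0.4416, -0.195], [20.0, 33.0], 71.9, [0.056, 0.06, 0.063], 67)
wbar ([0.4978, 0.0577], [6.0, 22.0], 65.7, [0.052, 0.058, 0.062], 152)
wbar ([0.4707, -0.113], [14.0, 70.0], 73.1, [0.057, 0.058, 0.059], 1321)
```

View pics/w5.png

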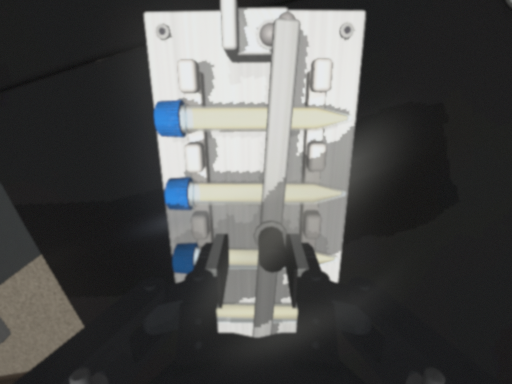

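The bar's free end at (285,25) is just short of the stop at (230,25), the tubes below are still seated, and contact has begun. I'll push on gently.

Request:
step_arm(rows=[[-0.04,0.01,0,0,0,0],[-0.04,0.01,0,0,0,0],[-0.04,0.01,0,0,0,0],[0,0,0,0,0,0]])

```text
time: 53.95
eef_pos: [0.4789, -0.0574, 0.0745]
eef_rot: [179.6, -0.1, 75.5]
ft_force: [8.7, -1.5, -6.7]
opening: 0.394
grip_force: 4.8
```

Request:
step_arm(rows=[[-0.04,0.01,0,0,0,0],[-0.04,0.01,0,0,0,0],[0,0,0,0,0,0]])

```text
time: 54.25
eef_pos: [0.4759, -0.0564, 0.0746]
eef_rot: [179.7, -0.1, 75.5]
ft_force: [5.6, 0.1, -0.1]
opening: 0.395
grip_force: 2.3
```

```bash
python3 -c "
from h import *
bar()"
```

```text
54.25 [ 0.4759 -0.0564  0.0746] [ 1.797e+02 -1.000e-01  7.550e+01] [ 5.6  0.1 -0.1]
bar ([0.4988, 0.0253], [35.0, 90.0], 83.0, [0.049, 0.058, 0.063], 170)
bar ([0.4416, -0.1935], [20.0, 36.0], 72.5, [0.055, 0.059, 0.065], 71)
wbar ([0.4979, 0.0581], [7.0, 23.0], 63.9, [0.053, 0.06, 0.062], 126)
wbar ([0.4684, -0.1111], [14.0, 66.0], 74.5, [0.057, 0.058, 0.059], 1298)
```

Request:
step_arm(rows=[[-0.04,0.01,0,0,0,0],[-0.04,0.01,0,0,0,0],[0,0,0,0,0,0]])

```text
time: 54.65
eef_pos: [0.4701, -0.0555, 0.0737]
eef_rot: [-180.0, 0.0, 75.5]
ft_force: [1.9, 0.1, -0.1]
opening: 0.387
grip_force: 1.1
```

Request:
step_arm(rows=[[-0.04,0.01,0,0,0,0],[-0.04,0.01,0,0,0,0],[0,0,0,0,0,0]])

```text
time: 54.95
eef_pos: [0.4699, -0.0554, 0.074]
eef_rot: [179.8, -0.0, 75.5]
ft_force: [6.7, -2.5, -5.7]
opening: 0.392
grip_force: 3.8
```

Request:
step_arm(rows=[[-0.04,0.01,0,0,0,0],[-0.04,0.01,0,0,0,0],[0,0,0,0,0,0]])

```text
time: 55.25
eef_pos: [0.4697, -0.0553, 0.0745]
eef_rot: [179.6, -0.1, 75.5]
ft_force: [11.3, -4.1, -9.2]
opening: 0.39
grip_force: 6.2
```

```bash
python3 -c "
from h import *
bar()"
```

```text
55.25 [ 0.4697 -0.0553  0.0745] [ 1.796e+02 -1.000e-01  7.550e+01] [11.3 -4.1 -9.2]
bar ([0.4986, 0.0262], [34.0, 89.0], 76.6, [0.051, 0.059, 0.063], 172)
bar ([0.4417, -0.1922], [20.0, 38.0], 74.2, [0.055, 0.059, 0.063], 74)
wbar ([0.465, -0.1115], [14.0, 65.0], 76.1, [0.057, 0.058, 0.059], 1283)
```

The bar snapped over and is now against its stop. I'll back off to the middle of the gap and lift.

Request:
step_arm(rows=[[0.15,-0.04,0,0,0,0],[0.2,-0.05,0,0,0,0],[0,0,0,0,0,0],[0,0,0.3,0,0,0],[0,0,0.6,0,0,0],[0,0,0.9,0,0,0],[0,0,0.9,0,0,0],[0,0,0.9,0,0,0],[0,0,0.9,0,0,0],[0,0,0,0,0,0]])

```text
time: 56.35
eef_pos: [0.4782, -0.0569, 0.2128]
eef_rot: [179.6, -0.0, 75.6]
ft_force: [0.4, -0.2, 0.1]
opening: 0.386
grip_force: 0.0
```

```bash
python3 - <<'E'
from h import *
cv2.imwrite('pics/w6.png',bar()[:,:,::-1])
nets(['knob','keeper_hinge','latch','tube0_mid','pen_mid'],'wrist')
p,d,x=wcloud()
for r in rects(x,(x[...,2]>.08)&(x[...,2]<.1)&(x[...,0]>.4)&(x[...,1]>-.3),30): print('knob',r)
E
```

```text
56.35 [ 0.4782 -0.0569  0.2128] [179.6  -0.   75.6] [ 0.4 -0.2  0.1]
bar ([0.4963, 0.0169], [34.0, 108.0], 77.7, [0.052, 0.059, 0.063], 187)
wbar ([0.4948, 0.0002], [21.0, 131.0], 75.6, [0.057, 0.058, 0.059], 1611)
wbar ([0.4593, -0.1441], [24.0, 145.0], 76.0, [0.057, 0.058, 0.059], 1254)
tip_of knob [([0.479, -0.056, 0.092], 0.61)]
tip_of keeper_hinge [([0.446, -0.203, 0.051], 0.78)]
tip_of latch [([0.506, 0.059, 0.047], 0.78)]
tip_of tube0_mid [([0.454, -0.14, 0.033], 0.78)]
tip_of pen_mid []
knob ([0.4783, -0.0577], [14.0, 15.0], 72.6, [0.085, 0.088, 0.089], 202)
```

View pics/w6.png

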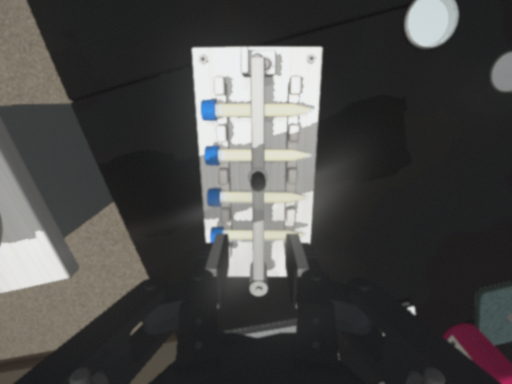

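The bar lies straight over all four seated tubes, from (258,288) to (258,58), against its stop. The knob is at (258,180) and the gripper is clear.

```bash
python3 -c "
from h import *
print(bot.sign_off())"
```

```text
the job is handed in; nothing more can be done
None
```

The job is handed in at about 56 s, no verdict returned: all four tubes are in their own cradles, the marker is in the pen dish, and the keeper bar is snapped shut with the gripper clear.

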